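Ratchet back the keeper and open a chocolate filling head

TASK

Open this filling head for washing: put the ratchet spanner's ring fully down over the lobed nut on the leaning shaft and swing it back and forth, loosening anticlockwise, until the keeper is drawn right back off the cap. Then lay the spanner flat on the bare counter, and after that lift off the cap and stand it upright in the shallow tray. Turn the nut only with the spanner, set the cap down gently, and leave the other things on the counter where they are.

Things in the scene. Friction and masses are not known exactly. Their poses are not given: they have to be found in the camera images.
- stand: Fixed steel stand; z up, origin on the counter, front at its -x (to the robot). Base plate 20 mm thick, x -70 to +110, y -140 to +135 mm, a tab at front left to y +225. Nut seat at (20, 75, 170) mm on a 32 mm shaft leaning 25 deg to -x. Gear housing x 5 to 90, y 17 to 133, 110 mm high; the sloping block on it lies 47 mm under the nut seat along the shaft.
- nest_top (a point): Centre of the rim of the stand's upright chamber that holds the plunger under the cap: at (20, -75, 100) mm in the stand's frame, same axes. Chamber 96 mm outside. The plunger (fixed, white, with a 20 mm stem 39 mm above this point) stays in it.
- post_l (a point): Top of the left guard post, 16 mm thick, 170 mm high, at (-50, 205) mm in the stand's frame, same axes. A post stands on each side: seated on the nut, the spanner's handle can swing about 50 deg to either side of straight downhill (stand -x) before it hits one.
- post_r (a point): Top of the right guard post, alike, at (-50, -55) mm in the stand's frame.
- nut_seat (a point): Centre of the face on which the spanner's ring rests. z points up out of the nut along its axis (25 deg from vertical); x and y turn with the nut; at joint nut = 0 x points uphill and y along the stand's y. Below it a 64 mm flange; above it 10 round-topped lobes 36 deg apart, 6 mm thick, 50 mm over all, 18 mm high, on a 34 mm core with a conical top to 23 mm.
- nut (a joint): Turn of the nut in rad, 0 to 2.1 (end stop), growing anticlockwise seen from above its axis (loosening). It starts between 0 and 0.3, is stiff (0.45 N m) and stays where it is left. It draws the keeper back 11 mm per rad.
- keeper (a joint): How far the keeper is drawn back, in m, towards the stand's +y: 0 to 0.023. It lies over the edge of the cap's flange until about 0.012; drawn right back means above 0.020. It moves only with the nut.
- keeper_tip (a point): Middle of the keeper's end nearest the cap. The keeper is a level steel bar along the stand's y, 26 mm wide, 10 mm thick, its underside 113 mm above the counter, 2 mm over the cap's flange.
- spanner: Loose steel ratchet spanner, 0.35 kg, lying flat. Origin: centre of the ring's underside; z the ring's axis, up; handle along -x. Ring 76 mm outside, 56 inside, 16 high. Handle 18 mm wide, 10 to 24 mm above the underside, out to 180 mm, then a round pommel 30 mm wide, 28 high, at 195 mm. Seated: its origin is at point nut_seat, z axes parallel, at any turn about them.
- spanner_ring (a point): Centre of the spanner's ring, 8 mm above its underside; axes as the spanner's. Inside, a spring pawl at the handle's neck. Swung anticlockwise seen from above (pommel towards the stand's -y) it catches a lobe after 36 deg or less and turns the nut; swung back it slips over with a few N, a click each 36 deg (swing back 50 deg or more). Lowered along the axis, the pawl slides aside.
- spanner_grip (a point): Point on the handle's centre line, 110 mm from the ring's centre, 17 mm above the underside: a good place to hold it. Axes as the spanner's.
- cap: Loose aluminium cap over the plunger, 0.22 to 0.4 kg. Origin: centre of the underside; z up. Flange 104 mm wide, 6 mm thick; body 80 mm wide, flat top at 45 mm; on it a round knob 24 mm wide up to 75 mm. It starts 105 mm above the counter on the chamber's axis and comes straight up once the keeper is back; it must rise 35 mm to clear the plunger's stem under it.
- tray: Fixed shallow aluminium tray, 270 mm along its x, 150 mm along its y, rim 14 mm high, floor 4 mm thick, empty at first. Origin: centre of the underside; z up.
- ramekin: Bystander, not to be moved: loose small white china bowl, 64 mm wide, 40 mm high. Origin: centre of the underside.
- timer: Bystander, not to be moved: loose white kitchen timer, 50 x 70 mm, 22 mm high. Origin: centre of the underside.
- cup: Bystander, not to be moved: loose small steel cup, 56 mm wide, 55 mm high. Origin: centre of the underside.
- jar_a: Bystander, not to be moved: loose amber glass jar, 70 mm wide, 100 mm high. Origin: centre of the underside.
- jar_b: Bystander, not to be moved: loose clear jar, 70 mm wide, 120 mm high. Origin: centre of the underside.
- bowl: Bystander, not to be moved: loose steel bowl, 100 mm wide, 45 mm high. Origin: centre of the underside.
Not all that is in view belongs to the job. Leave any green look-alike of the spanner alone. What is shaped like the cap but red is not meant.

How it is judged (in metres and radians):
On the way, in this order (a step that is already met when the one before it is completed fails the run):
1. the spanner's ring is fully down on the nut (distance between spanner and nut_seat below 0.007 m and angle between the z axis of spanner and the z axis of nut_seat, either way round below 0.14 rad), for 0.1 s.
2. with the spanner on the nut, the keeper has been drawn right back (value of joint keeper above 0.019 m and distance between spanner and nut_seat below 0.012 m and angle between the z axis of spanner and the z axis of nut_seat, either way round below 0.14 rad), for 0.1 s.
3. the spanner lies flat on the counter, let go (height (world z) of spanner between -0.006 and 0.003 m and angle between spanner's own z axis and vertical below 0.1 rad and contact force between the fingers and spanner below 0.1 N and linear speed of spanner below 0.03 m/s), for 0.2 s.
4. the cap stands upright in the tray, let go (x of cap in the frame of tray between -0.125 and 0.125 m and y of cap in the frame of tray between -0.065 and 0.065 m and z of cap in the frame of tray below 0.012 m and angle between cap's own z axis and vertical below 0.12 rad and contact force between the fingers and cap below 0.1 N and linear speed of cap below 0.03 m/s), for 0.2 s.
At the end, for the whole second after the job is handed in: The keeper is drawn back more than 19 mm, the spanner lies flat on the counter (ring underside within 3 mm of it, level within 0.1 rad), and the cap stands upright (within 0.12 rad) on the tray's floor inside its rim; both are at rest and let go (all of step 3 and all of step 4 and value of joint keeper above 0.019 m); the robot touches nothing.
It fails at once if the nut or the keeper is pushed with the gripper or arm instead of the spanner (contact force between any of the fingers, the arm and nut above 3 N or contact force between any of the fingers, the arm and keeper above 5 N).
It fails at once if the cap is dropped or banged down on the tray (contact force between cap and tray above 110 N).
It fails at once if another thing on the counter is moved by more than 30 mm (distance of any of ramekin, timer, cup, jar_a, jar_b, bowl from where it was at the start of the episode above 0.03 m).
It also fails if it takes over 72 s, if anything falls off the work surface, if the arm or the gripper's body presses on something with over 40 N, if the wrist force passes 120 N, or if a joint passes its speed limit or range.

ROBOT

A 6-joint arm with a two-finger parallel gripper is mounted at the origin on the work surface. World frame = base frame: x ahead of the robot, y to its left, z up, the work surface at z = 0. Lengths are in m, angles in degrees, forces in N, time in s.
With the tool pointing down it reaches from about 0.325 to 0.9 m from the base axis. Payload 6.1 kg.
Tool frame: the origin (TCP) lies on the centre line of the jaws, within the pads' length; the fingertips stand robot.tips_ahead ahead of it and the grasp point (between the pads) lies 5 mm behind it (robot.tips_ahead is the distance from the TCP to the fingertips, in m); z points along the fingers, y is the line along which they close (so a half turn about z gives the same grasp; the last joint's range is limited). The gripper opens to 85 mm and grips with 20 to 120 N. Pads are 22 mm wide; open, the fingers measure 114 mm over their backs; the gripper's body (76 mm by 85 mm) begins 54 mm behind the grasp point. The pads swing forward as they close: fully open they stand 13 mm farther back than shut.
Start: joints at [66.343, 12.628, 87.462, -0, 79.91, -7.225], TCP at [0.177, 0.599, 0.245] pointing down, gripper open.
Joint ranges: [-170.65, 170.65], [-52.31, 119.04], [5.05, 147.46], [-71.25, 251.25], [11.57, 151.72], [-153.62, 153.62]. Speed limits (degrees/s): [147.25, 147.25, 172.46, 180, 180, 180].

INTERFACE

Orientations are given as [roll, pitch, yaw] about the fixed x, y, z axes, in that order (R = Rz(yaw) Ry(pitch) Rx(roll)).
In Python, from bench import sensors, eyes, ticket, robot gives the robot as it stands.
- The arm moves only by the tool servo_tool, never from a script. Its argument "deltas" is a list of rows, each a list of 7 numbers: the shift along the tool's x, y, z in units of 30 mm (1.0 is 30 mm), then the turn, a rotation vector about the tool's x, y, z in units of 5 degrees (1.0 is 5 degrees), then the closure, from -1 (fully open) to 1 (shut). In form: [[tx, ty, tz, rx, ry, rz, gripper], ...]. A call has 1 to 5 rows; each row shifts and turns the commanded pose from where the row before left it, along the tool's axes as they then stand; what a row does not reach is not made up. A row lasts 1/10 s, in which the tool goes at most 50 mm and 8.59 degrees, less where a joint would pass 70% of its speed; a pose out of reach is approached as far as the arm can. A call is refused whole if a number of a shift passes 1 or a number of a turn 1, either way. A call with a gripper value outside its range is refused whole. The fingers move at their own pace and stop on an object; "force" is the grip in N (left out, the last holds). Time passes only in rows, so rows that do not move let the fingers close. It gives the time, the measured TCP pose, the force, the opening and the grip force at its end, in the units of the state.
- sensors.get_state(): the state, without advancing time (a new reading comes with each control period).
- eyes.snapshot(name): name is "scene" or "top"; returns a dict with "color" (384x512x3 uint8, red, green, blue), "fx", "fy", "cx", "cy" (pixels), "rvec" (rotation vector, rad) and "tvec" (3), from world to camera coordinates, as OpenCV has them. Camera axes: x right, y down, z forward; pixel columns grow to the right and rows downward; lengths in m; the calibration is good to about 2 mm. A picture is of the moment at which its call begins. There is no depth.
- ticket.hand_in(): hands the job in; it is judged then, once.
Trained networks look in a picture, given as the dict that the camera call returned (one of the last four; its "shot" number tells which), for a name from the list of things; names that differ only in an ending like _2 or _b are one class to them, and where a whole thing is asked for, a point or a joint stands for the part that bears it (a point fixed in the world has none). Each returns a list of dicts, best first, with "conf" (0 to 1); they miss things now and then, are a little off and sometimes report something else, mostly with a low value. They report only what shows in the picture. A call takes as long as a camera call. They do not tell look-alikes from the thing itself.
- eyes.search_frame(target, picture): "pixel" ([row, column] in pixels, amid what is visible of it).
- eyes.landmark_of(target, picture): "pixel" ([row, column] in pixels: a listed point, or the origin of a listed thing).
The state is a dict: "time_s": time; "joint_pos": joint angles; "joint_vel": joint speeds; "joint_torque": joint torques, N m; "position": TCP position; "orientation": TCP orientation; "wrist_force": force on the tool from outside, world axes, zero at the start; "moment": the same for the moment, N m; "grip_width": opening from 0.0 (shut) to 1.0 (fully open); "finger_force": force on a finger pad.
Only numpy, scipy, OpenCV 4.12 (cv2) and the standard library are available. Lean on these libraries where they do the work, as an engineer would, in place of code of your own. Each camera call takes 0.05 s, during which the arm holds its last target. There are 200 camera calls.

## Working session

There is one attempt and no reset: what is moved stays moved. The work goes in short steps, Python scripts to look and compute and a tool call to move; the robot and the scene stay as the last step left them, time stands still between calls to the robot, and variables do not carry over. Pictures are saved under pics/ and viewed, at most 13 in all, crops included, and the job is handed in when it is done.

Besides the shell and the picture viewer there is one more tool, called after ">>>" as a command line: name --pt "numbers of a row" for each row, then --argument value for the rest. servo_tool: Moves the arm, as the interface text tells. Its arguments: {"type":"object","properties":{"deltas":{"type":"array"},"force":{"type":"number"}},"required":["deltas"]}

```bash
ls; mkdir -p pics
cat > h.py <<'E'
import numpy as np, cv2, json
from bench import sensors, eyes, ticket, robot
from scipy.spatial.transform import Rotation as R
def cam(p):
    K=np.array([[p['fx'],0,p['cx']],[0,p['fy'],p['cy']],[0,0,1.]])
    return K,np.array(p['rvec'],float).ravel(),np.array(p['tvec'],float).ravel()
def ray(p,px):
    K,r,t=cam(p); Rm=cv2.Rodrigues(r)[0]
    d=Rm.T@np.linalg.solve(K,[px[1],px[0],1]); return -Rm.T@t,d
def onz(p,px,z):
    o,d=ray(p,px); return o+d*(z-o[2])/d[2]
def tri(obs):
    A=np.zeros((3,3));b=np.zeros(3)
    for p,px in obs:
        o,d=ray(p,px);d/=np.linalg.norm(d);M=np.eye(3)-np.outer(d,d);A+=M;b+=M@o
    x=np.linalg.solve(A,b); res=[round(float(np.linalg.norm(np.cross(x-ray(p,px)[0],ray(p,px)[1]/np.linalg.norm(ray(p,px)[1])))),4) for p,px in obs]
    return x,res
def proj(p,X):
    K,r,t=cam(p); q=cv2.projectPoints(np.atleast_2d(np.asarray(X,float)),r,t,K,None)[0].reshape(-1,2); return q[:,::-1]
E
python3 - <<'E'
from h import *
print(robot.tips_ahead, sensors.get_state())
P={n:eyes.snapshot(n) for n in('scene','top')}
for n,p in P.items():
    cv2.imwrite(f'pics/{n}0.png',cv2.resize(p['color'][:,:,::-1],(768,576)))
    print(n,p['fx'],-cv2.Rodrigues(np.array(p['rvec'],float))[0].T@np.array(p['tvec']))
for t in 'stand nest_top post_l post_r nut_seat keeper_tip spanner spanner_ring spanner_grip cap tray ramekin timer cup jar_a jar_b bowl'.split():
    for n,p in P.items():
        print(t,n,[(np.round(d['pixel']).astype(int).tolist(),round(d['conf'],2),np.round(onz(p,d['pixel'],0)[:2],3).tolist()) for d in eyes.landmark_of(t,p)[:3]])
E
```

```text
pics
0.014 {'time_s': 0.0, 'joint_pos': array([ 6.63444312e+01,  1.26751706e+01,  8.75269706e+01,  1.65267082e-04,
        7.99115110e+01, -7.22090055e+00]), 'joint_vel': array([-0.00119931, -0.01797846,  0.07393569,  0.00694153,  0.06051841,
       -0.04779487]), 'joint_torque': array([ 1.60997795e-03, -4.96892667e+01, -3.89402390e+01,  5.10600057e-05,
        1.06088229e-02, -3.75379130e-06]), 'position': array([0.17654593, 0.59892792, 0.24418886]), 'orientation': array([-1.79887270e+02, -1.44468787e-02,  1.63565288e+02]), 'wrist_force': array([-0.16312853, -0.489959  , -0.60063718]), 'moment': array([-0.00921083,  0.00905753,  0.02324201]), 'finger_force': 0.0, 'grip_width': 1.002262103976721}
scene 479.8830734789484 [ 1.35159702 -0.12756366  1.09677126]
top 431.3318510642893 [ 0.28041889 -0.01232024  1.21824688]
stand scene [([267, 279], 0.77, [0.657, -0.009])]
stand top [([138, 245], 0.71, [0.65, -0.005])]
nest_top scene []
nest_top top []
post_l scene [([191, 345], 0.79, [0.412, 0.229]), ([221, 251], 0.62, [0.492, -0.069])]
post_l top [([126, 270], 0.8, [0.687, -0.078])]
post_r
[... 1375 characters left out ...]
61])]
timer scene [([188, 278], 0.76, [0.375, 0.026])]
timer top [([227, 237], 0.64, [0.389, 0.02])]
cup scene [([186, 316], 0.87, [0.383, 0.144])]
cup top [([225, 190], 0.67, [0.396, 0.154])]
jar_a scene [([278, 380], 0.83, [0.724, 0.249]), ([209, 394], 0.29, [0.499, 0.357])]
jar_a top [([121, 343], 0.92, [0.699, -0.296]), ([115, 156], 0.75, [0.722, 0.257]), ([136, 246], 0.28, [0.655, -0.007])]
jar_b scene [([278, 380], 0.83, [0.724, 0.249]), ([209, 394], 0.29, [0.499, 0.357])]
jar_b top [([121, 343], 0.92, [0.699, -0.296]), ([115, 156], 0.75, [0.722, 0.257]), ([136, 246], 0.28, [0.655, -0.007])]
bowl scene [([286, 127], 0.72, [0.669, -0.411])]
bowl top [([130, 381], 0.93, [0.671, -0.406])]
```

View pics/scene0.png

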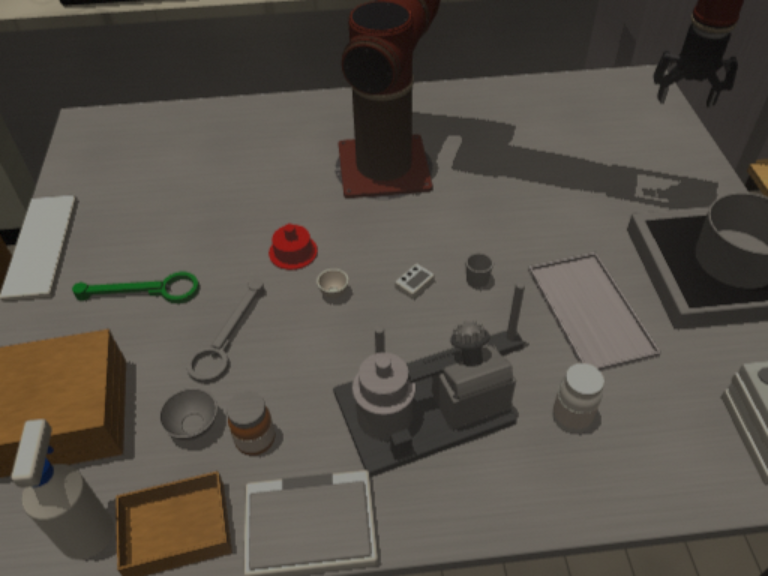

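View pics/top0.png

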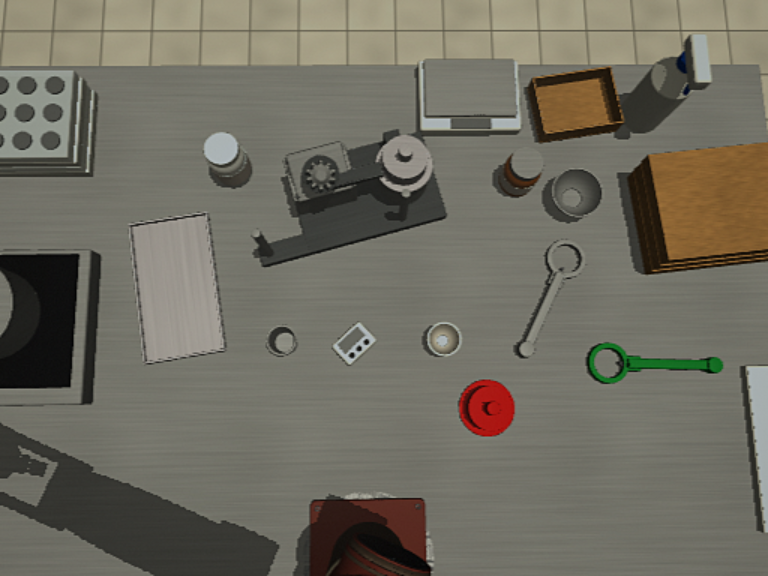

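Pictures: the grey spanner has its ring at top [172,377] and pommel near [233,350]. The green look-alike is at [240,406]. The aluminium cap sits on the stand at top [103,269], and a red one lies at [272,325]. The nut is at [115,214], the tray at about [192,118]. I choose the grey spanner and the aluminium cap, and will check the spanner in a close crop while fitting the stand and spanner poses.

```bash
cat >> h.py <<'E'
def plan(p0,R0,p1,R1,n,g,dp=2):
    "rows (tool units) from pose 0 to 1, n steps, straight/slerp; rounding carried along"
    from scipy.spatial.transform import Slerp
    p=np.array(p0,float);Rc=R0;rv=(R0.inv()*R1).as_rotvec();out=[]
    for i in range(1,n+1):
        pt=np.array(p0)+(np.array(p1)-p0)*i/n; Rt=R0*R.from_rotvec(rv*i/n)
        t=np.round(Rc.inv().apply(pt-p)/.03,dp); w=np.round((Rc.inv()*Rt).as_rotvec(degrees=True)/5,dp)
        assert abs(t).max()<=1 and abs(w).max()<=1,(t,w)
        p=p+Rc.apply(t*.03);Rc=Rc*R.from_rotvec(w*5,degrees=True)
        out.append([*map(float,t+0.),*map(float,w+0.),g])
    for i in range(0,n,5): print(json.dumps(out[i:i+5]))
    return p,Rc
def pose(s=None):
    s=s or sensors.get_state(); return np.array(s['position']),R.from_euler('xyz',s['orientation'],degrees=True)
E
python3 - <<'E'
from h import *
from scipy.optimize import least_squares
P={n:eyes.snapshot(n) for n in('scene','top')}
obs=[('scene',(-50,205,170),(191,345)),('scene',(-50,-55,170),(221,251)),('top',(-50,-55,170),(126,270)),('top',(20,75,170),(114,214)),
('top',(-50,205,170),(155,171)),('scene',(20,-75,180),(241,255)),('top',(20,-75,180),(103,269)),('top',(-70,-140,20),(142,297)),('top',(-70,225,20),(174,172))]
def f(v,full=False):
    M=R.from_euler('z',v[2]); r=[]
    for n,X,px in obs: r.append(proj(P[n],M.apply(np.array(X)/1000)+[v[0],v[1],0])[0]-px)
    return np.array(r) if full else np.ravel(r)
s=least_squares(f,[.65,0,.26],loss='soft_l1'); print(s.x,np.degrees(s.x[2])); print(np.round(f(s.x,True),1))
# spanner
from functools import partial
sob=[('top',(0,0,8),(172.5,377)),('scene',(0,0,8),(243,139.5)),('top',(-110,0,17),(207,363)),('scene',(-110,0,17),(211,156)),('top',(-195,0,28),(232.5,350))]
def g(v,full=False):
    M=R.from_euler('z',v[2]); r=np.array([proj(P[n],M.apply(np.array(X)/1000)+[v[0],v[1],0])[0]-px for n,X,px in sob]); return r if full else r.ravel()
q=least_squares(g,[.54,-.385,-.42],loss='soft_l1'); print(q.x,np.degrees(q.x[2])); print(np.round(g(q.x,True),1))
a=P['top']['color'][150:250,320:420,::-1]; b=P['top']['color'][70:190,150:310,::-1]
im=np.zeros((480,1200,3),np.uint8)[:, :800*2]
A=cv2.resize(a,(300,300));B=cv2.resize(b,(480,360),interpolation=cv2.INTER_CUBIC)
im=np.zeros((360,790,3),np.uint8);im[:300,:300]=A;im[:,310:]=B
cv2.imwrite('pics/crop1.png',im)
E
```

```text
[ 0.66036406 -0.00480802  0.26137698] 14.975797801963049
[[-0.   2.8]
 [-0.3  2.6]
 [ 1.2  0.8]
 [ 0.8 -0. ]
 [-1.1 -0.4]
 [ 1.5  1.2]
 [-4.5  1.8]
 [ 0.6  1.4]
 [ 2.   3. ]]
[ 0.53882698 -0.38507994 -0.47994425] -27.498780164572292
[[ 0.6  0.2]
 [-0.  -0.3]
 [-0.6 -0.5]
 [ 1.2  2. ]
 [ 0.5  1.1]]
```

View pics/crop1.png

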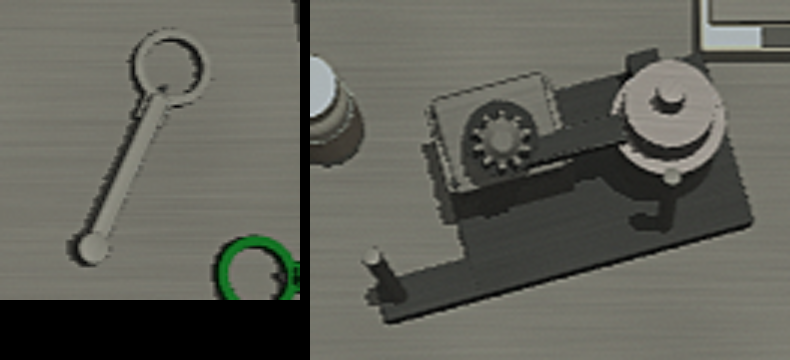

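The crop confirms the grey spanner (ring near crop (170,68)), a green one beside it, the lobed nut at top [116,214] and the cap knob at [101,269]. Refitting the stand with these better readings.

Run:
```python
from h import *
from scipy.optimize import least_squares
P={n:eyes.snapshot(n) for n in('scene','top')}
obs=[('scene',(-50,205,170),(191,345)),('scene',(-50,-55,170),(221,251)),('scene',(20,-75,180),(241,255)),('top',(10.3,75,190.8),(116,214.2)),
('top',(-50,205,170),(155,170.8)),('top',(-50,-55,170),(128.7,270.5)),('top',(20,-75,180),(101.5,269.3)),('top',(-70,-140,20),(143,297.2)),('top',(-70,225,20),(175,175.3))]
def f(v,full=False):
    M=R.from_euler('z',v[2]); r=[]
    for n,X,px in obs: r.append(proj(P[n],M.apply(np.array(X)/1000)+[v[0],v[1],0])[0]-px)
    return np.array(r) if full else np.ravel(r)
s=least_squares(f,[.65,0,.26],loss='soft_l1'); print(s.x,np.degrees(s.x[2])); print(np.round(f(s.x,True),1))
x,y,a=s.x; M=R.from_euler('z',a)
for nm,X in dict(seat=(20,75,170),nutop=(10.3,75,190.8),postl=(-50,205,170),postr=(-50,-55,170),knob=(20,-75,180)).items(): print(nm,np.round(M.apply(np.array(X)/1000)+[x,y,0],4))
# zoomed scene crop of the stand
b=P['scene']['color'][180:310,215:360,::-1]
cv2.imwrite('pics/crop2.png',cv2.resize(b,None,fx=4,fy=4,interpolation=cv2.INTER_CUBIC))
# first leg plan
p,Rr=pose()
Rd=lambda yaw:R.from_euler('xyz',[180,0,yaw],degrees=True)
p,Rr=plan(p,Rr,[.46,.30,.26],Rd(90),16,-1)
p,Rr=plan(p,Rr,[.50,-.10,.26],Rd(22),15,-1)
p,Rr=plan(p,Rr,[.441,-.334,.16],Rd(-27.5),11,-1)
print(p,Rr.as_euler('xyz',degrees=True))
```

```text
[ 0.65786048 -0.00579567  0.25682731] 14.715120644639843
[[-0.5  2.4]
 [-1.1  2.1]
 [ 0.6  0.6]
 [ 0.3  0.5]
 [-0.5  0. ]
 [-0.4  0.6]
 [-2.   2. ]
 [ 0.6  1.6]
 [ 1.5 -0.2]]
seat [0.6582 0.0718 0.17  ]
nutop [0.6488 0.0694 0.1908]
postl [0.5574 0.1798 0.17  ]
postr [ 0.6235 -0.0717  0.17  ]
knob [ 0.6963 -0.0733  0.18  ]
[[-0.74, -0.43, -0.03, 0.0, 0.0, 0.92, -1], [-0.78, -0.37, -0.03, 0.0, 0.0, 0.92, -1], [-0.8, -0.31, -0.03, 0.0, 0.0, 0.92, -1], [-0.82, -0.24, -0.03, 0.0, 0.0, 0.92, -1], [-0.84, -0.18, -0.03, 0.0, 0.0, 0.92, -1]]
[[-0.86, -0.1, -0.03, 0.0, 0.0, 0.92, -1], [-0.85, -0.04, -0.03, 0.0, 0.0, 0.92, -1], [-0.86, 0.03, -0.03, 0.0, 0.0, 0.92, -1], [-0.85, 0.1, -0.04, 0.0, 0.0, 0.92, -1], [-0.85, 0.17, -0.03, 0.0, 0.0, 0.92, -1]]
[[-0.82, 0.23, -0.03, 0.0, 0.0, 0.92, -1], [-0.81, 0.3, -0.03, 0.0, 0.0, 0.91, -1], [-0.78, 0.36, -0.03, 0.0, 0.0, 0.92, -1], [-0.74, 0.43, -0.03, 0.0, 0.0, 0.92, -1], [-0.71, 0.48, -0.03, 0.0, 0.0, 0.92, -1]]
[[-0.67, 0.54, -0.03, 0.0, 0.0, 0.92, -1]]
[[-0.89, 0.09, 0.0, 0.0, 0.0, 0.91, -1], [-0.88, 0.16, 0.0, 0.0, 0.0, 0.9, -1], [-0.86, 0.22, 0.0
[... 317 characters left out ...]
0, 0.0, 0.0, 0.91, -1], [-0.51, 0.74, 0.0, 0.0, 0.0, 0.9, -1], [-0.44, 0.77, 0.0, 0.0, 0.0, 0.91, -1], [-0.38, 0.81, 0.0, 0.0, 0.0, 0.91, -1], [-0.32, 0.84, 0.0, 0.0, 0.0, 0.9, -1]]
[[-0.43, 0.59, 0.3, 0.0, 0.0, 0.9, -1], [-0.39, 0.62, 0.31, 0.0, 0.0, 0.9, -1], [-0.33, 0.65, 0.3, 0.0, 0.0, 0.9, -1], [-0.28, 0.68, 0.3, 0.0, 0.0, 0.9, -1], [-0.23, 0.69, 0.31, 0.0, 0.0, 0.9, -1]]
[[-0.17, 0.71, 0.3, 0.0, 0.0, 0.9, -1], [-0.12, 0.72, 0.3, 0.0, 0.0, 0.9, -1], [-0.06, 0.73, 0.3, 0.0, 0.0, 0.9, -1], [0.0, 0.73, 0.31, 0.0, 0.0, 0.9, -1], [0.05, 0.73, 0.3, 0.0, 0.0, 0.9, -1]]
[[0.12, 0.72, 0.3, 0.0, 0.0, 0.9, -1]]
[ 0.44115852 -0.33391675  0.16012661] [ 1.79999472e+02 -1.05861893e-03 -2.74843317e+01]
```

View pics/crop2.png

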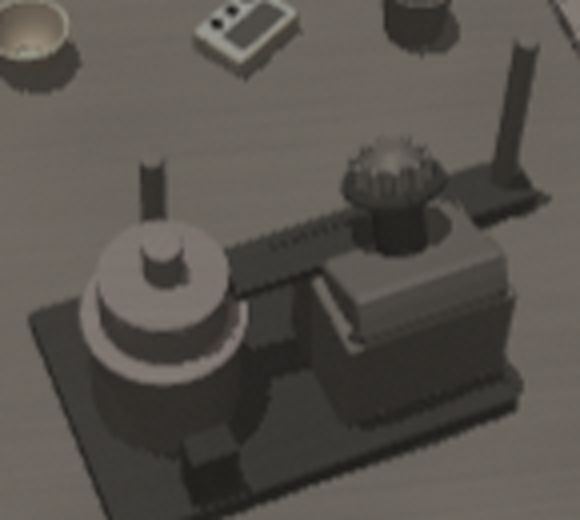

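The scene crop shows post tops at [191,346] and [220.5,253], the knob at [242,255] and the nut's top at [217.5,314], which agrees with the fit. Moving to above the spanner's handle.

>>> servo_tool --pt "-0.74 -0.43 -0.03 0 0 0.92 -1" --pt "-0.78 -0.37 -0.03 0 0 0.92 -1" --pt "-0.8 -0.31 -0.03 0 0 0.92 -1" --pt "-0.82 -0.24 -0.03 0 0 0.92 -1" --pt "-0.84 -0.18 -0.03 0 0 0.92 -1" --force 40

```text
time_s: 2.5
position: [0.2658, 0.5051, 0.2499]
orientation: [180.0, 0.0, 140.4]
wrist_force: [0.4, 0.6, -0.1]
grip_width: 0.999
finger_force: 0.0
```

>>> servo_tool --pt "-0.86 -0.1 -0.03 0 0 0.92 -1" --pt "-0.85 -0.04 -0.03 0 0 0.92 -1" --pt "-0.86 0.03 -0.03 0 0 0.92 -1" --pt "-0.85 0.1 -0.04 0 0 0.92 -1" --pt "-0.85 0.17 -0.03 0 0 0.92 -1"

```text
time_s: 3.0
position: [0.3546, 0.4115, 0.2548]
orientation: [180.0, -0.0, 117.4]
wrist_force: [-0.0, -0.5, 0.7]
grip_width: 1.004
finger_force: 0.0
```

>>> servo_tool --pt "-0.82 0.23 -0.03 0 0 0.92 -1" --pt "-0.81 0.3 -0.03 0 0 0.91 -1" --pt "-0.78 0.36 -0.03 0 0 0.92 -1" --pt "-0.74 0.43 -0.03 0 0 0.92 -1" --pt "-0.71 0.48 -0.03 0 0 0.92 -1"

```text
time_s: 3.5
position: [0.443, 0.318, 0.2593]
orientation: [180.0, -0.0, 94.4]
wrist_force: [-0.1, 0.6, -0.4]
grip_width: 0.998
finger_force: 0.0
```

>>> servo_tool --pt "-0.67 0.54 -0.03 0 0 0.92 -1" --pt "-0.89 0.09 0 0 0 0.91 -1" --pt "-0.88 0.16 0 0 0 0.9 -1" --pt "-0.86 0.22 0 0 0 0.91 -1" --pt "-0.85 0.3 0 0 0 0.91 -1"

```text
time_s: 4.0
position: [0.4707, 0.1923, 0.2601]
orientation: [180.0, -0.0, 71.7]
wrist_force: [0.7, 0.6, 0.2]
grip_width: 0.995
finger_force: 0.0
```

>>> servo_tool --pt "-0.81 0.36 0 0 0 0.9 -1" --pt "-0.79 0.42 0 0 0 0.91 -1" --pt "-0.75 0.49 0 0 0 0.91 -1" --pt "-0.71 0.54 0 0 0 0.91 -1" --pt "-0.66 0.6 0 0 0 0.9 -1"

```text
time_s: 4.5
position: [0.4841, 0.0591, 0.2602]
orientation: [180.0, -0.0, 49.0]
wrist_force: [0.3, -0.3, 0.1]
grip_width: 0.995
finger_force: 0.0
```

>>> servo_tool --pt "-0.62 0.65 0 0 0 0.91 -1" --pt "-0.56 0.69 0 0 0 0.91 -1" --pt "-0.51 0.74 0 0 0 0.9 -1" --pt "-0.44 0.77 0 0 0 0.91 -1" --pt "-0.38 0.81 0 0 0 0.91 -1"

```text
time_s: 5.0
position: [0.4975, -0.0743, 0.2602]
orientation: [180.0, -0.0, 26.3]
wrist_force: [0.4, -0.2, 0.5]
grip_width: 0.999
finger_force: 0.0
```

>>> servo_tool --pt "-0.32 0.84 0 0 0 0.9 -1" --pt "-0.43 0.59 0.3 0 0 0.9 -1" --pt "-0.39 0.62 0.31 0 0 0.9 -1" --pt "-0.33 0.65 0.3 0 0 0.9 -1" --pt "-0.28 0.68 0.3 0 0 0.9 -1"

```text
time_s: 5.5
position: [0.4784, -0.1861, 0.2235]
orientation: [180.0, -0.0, 3.8]
wrist_force: [-0.0, -0.7, -0.1]
grip_width: 1.002
finger_force: 0.0
```

>>> servo_tool --pt "-0.23 0.69 0.31 0 0 0.9 -1" --pt "-0.17 0.71 0.3 0 0 0.9 -1" --pt "-0.12 0.72 0.3 0 0 0.9 -1" --pt "-0.06 0.73 0.3 0 0 0.9 -1" --pt "0 0.73 0.31 0 0 0.9 -1"

```text
time_s: 6.0
position: [0.4516, -0.2923, 0.1779]
orientation: [180.0, -0.0, -18.7]
wrist_force: [-0.4, 0.1, 0.1]
grip_width: 1.004
finger_force: 0.0
```

>>> servo_tool --pt "0.05 0.73 0.3 0 0 0.9 -1" --pt "0.12 0.72 0.3 0 0 0.9 -1" --pt "0 0 0 0 0 0 -1" --pt "0 0 0 0 0 0 -1"

```text
time_s: 6.4
position: [0.441, -0.3338, 0.16]
orientation: [-180.0, 0.0, -27.5]
wrist_force: [0.4, 0.8, -0.4]
grip_width: 1.002
finger_force: 0.0
```

>>> servo_tool --pt "0 0 0.9 0 0 0 -1" --pt "0 0 0.9 0 0 0 -1" --pt "0 0 0.9 0 0 0 -1" --pt "0 0 0.9 0 0 0 -1" --pt "0 0 0.7 0 0 0 -1"

```text
time_s: 6.9
position: [0.4415, -0.3325, 0.0302]
orientation: [-180.0, 0.0, -27.3]
wrist_force: [-0.6, 0.7, -0.1]
grip_width: 1.001
finger_force: 0.0
```

>>> servo_tool --pt "0 0 0.4 0 0 0 -1" --pt "0 0 0 0 0 0 1" --pt "0 0 0 0 0 0 1" --pt "0 0 0 0 0 0 1" --pt "0 0 0 0 0 0 1" --force 70

```text
time_s: 7.4
position: [0.442, -0.3346, 0.0205]
orientation: [180.0, -0.1, -27.5]
wrist_force: [-0.1, 0.1, -0.3]
grip_width: 0.332
finger_force: 0.0
```

>>> servo_tool --pt "0 0 0 0 0 0 1" --pt "0 0 0 0 0 0 1" --pt "0 0 0 0 0 0 1" --pt "0 0 0 0 0 0 1" --pt "0 0 0 0 0 0 1"

```text
time_s: 7.9
position: [0.4419, -0.3348, 0.0205]
orientation: [180.0, -0.1, -27.5]
wrist_force: [-0.7, -0.9, 6.7]
grip_width: 0.193
finger_force: 70.5
```

>>> servo_tool --pt "0 0 -0.3 0 0 0 1" --pt "0 0 -0.8 0 0 0 1" --pt "0 0 -1 0 0 0 1" --pt "0 0 -1 0 0 0 1" --pt "0 0 -1 0 0 0 1"

```text
time_s: 8.4
position: [0.4405, -0.3332, 0.1429]
orientation: [-180.0, 0.1, -27.5]
wrist_force: [0.2, -0.6, -3.4]
grip_width: 0.191
finger_force: 69.1
```

>>> servo_tool --pt "0 0 -1 0 0 0 1" --pt "0 0 -1 0 0 0 1" --pt "0 0 -0.9 0 0 0 1" --pt "0 0 -0.8 0 0 0 1" --pt "0 0 0 0 0 0 1"

```text
time_s: 8.9
position: [0.4424, -0.3351, 0.2572]
orientation: [179.9, -0.4, -27.5]
wrist_force: [0.8, -0.5, -3.3]
grip_width: 0.192
finger_force: 69.4
```

Run:
```python
from h import *
s=sensors.get_state();p0,R0=pose(s);print(p0,s['orientation'],s['wrist_force'],s['moment'],s['grip_width'])
P={n:eyes.snapshot(n) for n in('scene','top')}
for t in('spanner_ring','spanner'):
    o=[]
    for n,p in P.items():
        ds=eyes.landmark_of(t,p)
        pr=proj(p,p0+R0.apply([.11,0,.012]))[0]
        b=min(ds,key=lambda d:np.hypot(*(np.array(d['pixel'])-pr)));o.append((p,b['pixel']));print(t,n,b,pr)
    x,r=tri(o);print(x,r,'tool frame',R0.inv().apply(x-p0))
c=[int(v) for v in proj(P['scene'],p0+R0.apply([.06,0,0]))[0]]
crop=lambda p,c:cv2.resize(p['color'][max(0,c[0]-50):c[0]+50,max(0,c[1]-65):c[1]+65,::-1],(390,300),interpolation=cv2.INTER_CUBIC)
c2=[int(v) for v in proj(P['top'],p0+R0.apply([.06,0,0]))[0]]
print(c,c2)
cv2.imwrite('pics/grip.png',np.hstack([crop(P['scene'],c),crop(P['top'],c2)]))
```

```text
[ 0.4423871  -0.33505823  0.25718994] [179.88565262  -0.36231243 -27.47643305] [ 0.83945069 -0.50278153 -3.33237229] [ 0.02636219  0.12253044 -0.02687848] 0.19211489226543496
spanner_ring scene {'pixel': [185.7, 119.0], 'conf': 0.85} [185.78495291 119.17385273]
spanner_ring top {'pixel': [152.6, 407.3], 'conf': 0.47} [151.14176195 407.09849526]
[ 0.53719354 -0.38709605  0.24325499] [0.0, 0.0] tool frame [0.10803146 0.00239666 0.01462319]
spanner scene {'pixel': [187.0, 120.3], 'conf': 0.61} [185.78495291 119.17385273]
spanner top {'pixel': [152.1, 402.7], 'conf': 0.6} [151.14176195 407.09849526]
[ 0.53961191 -0.38124222  0.2395179 ] [0.0034, 0.0034] tool frame [ 0.10745256 -0.0039201   0.0183441 ]
[168, 129] [168, 400]
```

View pics/grip.png

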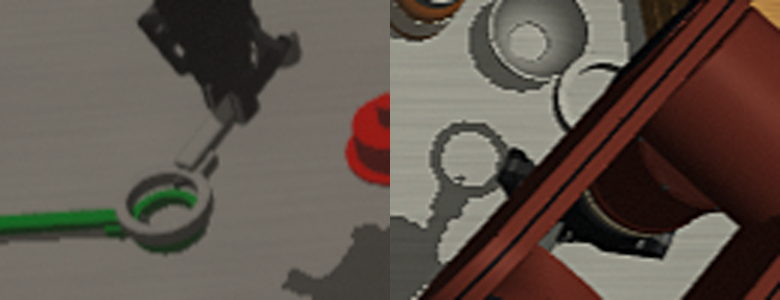

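The spanner is held well: its ring is in the air near scene [186,119], about 108 mm ahead of the TCP. Planning the move to above the nut.

```bash
cat >> h.py <<'E'
STAND=[0.658,-0.006,np.radians(14.8)]
def seat():
    M=R.from_euler('z',STAND[2]); return M.apply([.02,.075,.17])+[STAND[0],STAND[1],0], M*R.from_euler('y',-25,degrees=True)
RING=np.array([.109,0,.021])  # ring underside centre in the tool frame
def seated(phi=0,up=0,off=(0,0,0)):
    "TCP pose; phi>0: pommel to stand +y (clockwise swing)"
    c,N=seat(); Rt=N*R.from_euler('z',-phi,degrees=True)*R.from_euler('x',180,degrees=True)
    return c+N.apply(np.array(off)+[0,0,up])-Rt.apply(RING),Rt
E
python3 - <<'E'
from h import *
from scipy.optimize import least_squares
P={n:eyes.snapshot(n) for n in('scene','top')}
obs=[('scene',(-50,205,170),(190.7,346.2)),('scene',(-50,-55,170),(220.5,253)),('scene',(20,-75,180),(241.7,255.3)),('scene',(10.3,75,190.8),(217.5,313.8)),('top',(10.3,75,190.8),(116,214.2)),
('top',(-50,205,170),(155,170.8)),('top',(-50,-55,170),(128.7,270.5)),('top',(20,-75,180),(101.5,269.3)),('top',(-70,-140,20),(143,297.2)),('top',(-70,225,20),(175,175.3))]
def f(v,full=False):
    M=R.from_euler('z',v[2]); r=np.array([proj(P[n],M.apply(np.array(X)/1000)+[v[0],v[1],0])[0]-px for n,X,px in obs])
    return r if full else r.ravel()
s=least_squares(f,[.65,0,.26],loss='soft_l1'); print(s.x,np.degrees(s.x[2])); print(np.round(f(s.x,True),1).tolist())
import h; h.STAND=list(s.x); print(seat()[0])
x,r=tri([(P['scene'],(217.5,313.8)),(P['top'],(116,214.2))]); print('nut top tri',x,r,'seat',x-seat()[1].apply([0,0,.023]))
p,Rr=pose(); t,Rt=seated(0,.06); print(t,Rt.as_euler('xyz',degrees=True))
p,Rr=plan(p,Rr,t,Rt,18,1)
E
```

```text
[ 0.65831278 -0.00483534  0.2592823 ] 14.855781306238796
[[-0.2, 1.5], [-0.5, 0.5], [0.1, 0.8], [-0.3, -1.1], [0.2, 0.1], [-0.5, -0.3], [-0.7, 0.3], [-2.2, 1.6], [0.4, 1.2], [1.5, -0.4]]
[0.65841525 0.07278547 0.17      ]
nut top tri [0.64996897 0.07163999 0.19035153] [0.0011, 0.0011] seat [0.65936428 0.07413213 0.16950645]
[0.52984191 0.03868098 0.19734554] [180.         -25.          14.85578131]
[[-0.17, -0.69, 0.1, 0.1, 0.27, -0.46, 1], [-0.15, -0.69, 0.1, 0.1, 0.26, -0.47, 1], [-0.12, -0.7, 0.11, 0.1, 0.27, -0.46, 1], [-0.09, -0.7, 0.11, 0.11, 0.27, -0.46, 1], [-0.07, -0.7, 0.12, 0.1, 0.26, -0.47, 1]]
[[-0.04, -0.71, 0.12, 0.1, 0.27, -0.46, 1], [-0.02, -0.7, 0.12, 0.1, 0.26, -0.46, 1], [0.01, -0.7, 0.13, 0.1, 0.27, -0.46, 1], [0.03, -0.7, 0.14, 0.1, 0.27, -0.47, 1], [0.06, -0.7, 0.15, 0.11, 0.26, -0.46, 1]]
[[0.08, -0.7, 0.15, 0.1, 0.27, -0.46, 1], [0.11, -0.69, 0.16, 0.1, 0.27, -0.47, 1], [0.13, -0.68, 0.17, 0.1, 0.26, -0.46, 1], [0.16, -0.67, 0.18, 0.1, 0.27, -0.46, 1], [0.17, -0.67, 0.19, 0.1, 0.26, -0.47, 1]]
[[0.2, -0.66, 0.2, 0.1, 0.27, -0.46, 1], [0.23, -0.64, 0.21, 0.11, 0.27, -0.46, 1], [0.24, -0.64, 0.22, 0.1, 0.26, -0.47, 1]]
```

>>> servo_tool --pt "-0.17 -0.69 0.1 0.1 0.27 -0.46 1" --pt "-0.15 -0.69 0.1 0.1 0.26 -0.47 1" --pt "-0.12 -0.7 0.11 0.1 0.27 -0.46 1" --pt "-0.09 -0.7 0.11 0.11 0.27 -0.46 1" --pt "-0.07 -0.7 0.12 0.1 0.26 -0.47 1"

```text
time_s: 9.8
position: [0.4658, -0.2296, 0.237]
orientation: [-178.1, -6.8, -15.9]
wrist_force: [-0.5, 0.2, -3.1]
grip_width: 0.187
finger_force: 69.3
```

>>> servo_tool --pt "-0.04 -0.71 0.12 0.1 0.27 -0.46 1" --pt "-0.02 -0.7 0.12 0.1 0.26 -0.46 1" --pt "0.01 -0.7 0.13 0.1 0.27 -0.46 1" --pt "0.03 -0.7 0.14 0.1 0.27 -0.47 1" --pt "0.06 -0.7 0.15 0.11 0.26 -0.46 1"

```text
time_s: 10.3
position: [0.4905, -0.1263, 0.2219]
orientation: [-177.6, -13.9, -4.4]
wrist_force: [-0.0, 0.1, -3.8]
grip_width: 0.192
finger_force: 69.3
```

>>> servo_tool --pt "0.08 -0.7 0.15 0.1 0.27 -0.46 1" --pt "0.11 -0.69 0.16 0.1 0.27 -0.47 1" --pt "0.13 -0.68 0.17 0.1 0.26 -0.46 1" --pt "0.16 -0.67 0.18 0.1 0.27 -0.46 1" --pt "0.17 -0.67 0.19 0.1 0.26 -0.47 1"

```text
time_s: 10.8
position: [0.515, -0.023, 0.2067]
orientation: [-178.7, -21.0, 7.5]
wrist_force: [0.3, 0.3, -3.4]
grip_width: 0.188
finger_force: 69.3
```

>>> servo_tool --pt "0.2 -0.66 0.2 0.1 0.27 -0.46 1" --pt "0.23 -0.64 0.21 0.11 0.27 -0.46 1" --pt "0.24 -0.64 0.22 0.1 0.26 -0.47 1" --pt "0 0 0 0 0 0 1" --pt "0 0 0 0 0 0 1"

```text
time_s: 11.3
position: [0.5298, 0.0383, 0.1978]
orientation: [179.9, -24.9, 15.0]
wrist_force: [0.1, 0.1, -4.1]
grip_width: 0.193
finger_force: 69.4
```

```bash
sed -i 's/^STAND=.*/STAND=[0.6587,-0.0042,np.radians(14.85)]/' h.py
python3 - <<'E'
from h import *
s=sensors.get_state();p0,R0=pose(s);print(s['time_s'],p0,s['orientation'],s['grip_width'],s['joint_pos'])
P={n:eyes.snapshot(n) for n in('scene','top')}
c,N=seat()
o=[]
for n,p in P.items():
    pr=proj(p,p0+R0.apply([.109,0,.013]))[0]; print(n,'expected ring px',pr,'nut top px',proj(p,c+N.apply([0,0,.023]))[0])
    for t in('spanner_ring','nut_seat'): print(t,eyes.landmark_of(t,p)[:3])
b=lambda p,r,c:cv2.resize(p['color'][r-50:r+50,c-65:c+65,::-1],(395,304),interpolation=cv2.INTER_CUBIC)
im=[]
for n,p in P.items():
    q=[int(v) for v in proj(p,c)[0]]; print(n,q); im.append(b(p,*q))
cv2.imwrite('pics/hover.png',np.hstack(im))
E
```

```text
11.3 [0.52983803 0.03826531 0.19777841] [179.87343879 -24.94577771  14.97171709] 0.19291302604427693 [-10.76431272 -15.96612357 123.95533712  13.67083996  50.03742112
  57.5212909 ]
scene expected ring px [200.47173603 310.39844835] nut top px [217.25544476 313.02513027]
spanner_ring [{'pixel': [199.7, 311.9], 'conf': 0.94}, {'pixel': [189.7, 117.9], 'conf': 0.88}]
nut_seat [{'pixel': [229.5, 314.8], 'conf': 0.86}]
top expected ring px [117.68171266 215.04280495] nut top px [116.07624312 214.03244105]
spanner_ring [{'pixel': [119.3, 213.5], 'conf': 0.85}, {'pixel': [243.2, 405.4], 'conf': 0.73}]
nut_seat [{'pixel': [160.0, 225.8], 'conf': 0.68}, {'pixel': [114.9, 212.7], 'conf': 0.57}]
scene [225, 314]
top [115, 213]
```

View pics/hover.png

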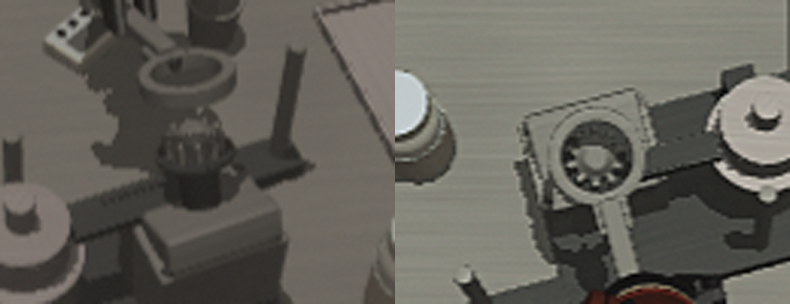

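In the hover view the ring is centred closely above the nut (top crop (597,155) over cone (597,157); scene ring at [199,311]). Lowering to just above the nut for one finer comparison.

>>> servo_tool --pt "0 0 0.5 0 0 0 1" --pt "0 0 0.5 0 0 0 1" --pt "0 0 0 0 0 0 1" --pt "0 0 0 0 0 0 1"

```text
time_s: 12.0
position: [0.5426, 0.0411, 0.1712]
orientation: [179.9, -25.0, 14.9]
wrist_force: [-0.2, 0.1, -3.9]
grip_width: 0.188
finger_force: 69.3
```

Run:
```python
from h import *
s=sensors.get_state();p0,R0=pose(s);print(s['time_s'],p0,s['orientation'],s['wrist_force'])
P={n:eyes.snapshot(n) for n in('scene','top')}
c,N=seat(); im=[]
up=(N.inv().apply(p0+R0.apply(RING)-c));print('ring in nut frame',up)
th=np.linspace(0,2*np.pi,120)
for n,p in P.items():
    q=[int(v) for v in proj(p,c)[0]]; S=9
    a=cv2.resize(p['color'][q[0]-32:q[0]+22,q[1]-22:q[1]+22,::-1],None,fx=S,fy=S,interpolation=cv2.INTER_CUBIC)
    a=cv2.convertScaleAbs(a,alpha=1.6)
    for X,col in((p0+R0.apply(np.c_[.109+.038*np.cos(th),.038*np.sin(th),0*th+.005]),(0,255,255)),(p0+R0.apply(np.c_[.109+.028*np.cos(th),.028*np.sin(th),0*th+.005]),(0,255,0)),(c+N.apply(np.c_[.025*np.cos(th),.025*np.sin(th),0*th+.016]),(0,0,255))):
        for v in proj(p,X): cv2.circle(a,(int((v[1]-q[1]+22+.5)*S),int((v[0]-q[0]+32+.5)*S)),0,col,-1)
    im.append(a); np.save(f'pics/{n}_raw.npy',p['color'])
    print(n,q,[(d['pixel'],d['conf']) for d in eyes.landmark_of('spanner_ring',p)[:2]],proj(p,p0+R0.apply([.109,0,.013]))[0])
cv2.imwrite('pics/close.png',np.hstack(im))
```

```text
12.0 [0.54255544 0.04107282 0.17122766] [179.88013196 -25.00679786  14.91655294] [-0.18174507  0.08866907 -3.88613364]
ring in nut frame [ 0.00016403 -0.00139155  0.03111976]
scene [225, 314] [([190.8, 116.4], 0.97), ([213.0, 312.3], 0.85)] [211.56605826 311.7365168 ]
top [115, 213] [([115.7, 214.1], 0.64), ([243.3, 402.4], 0.56)] [116.38914269 214.78909911]
```

View pics/close.png

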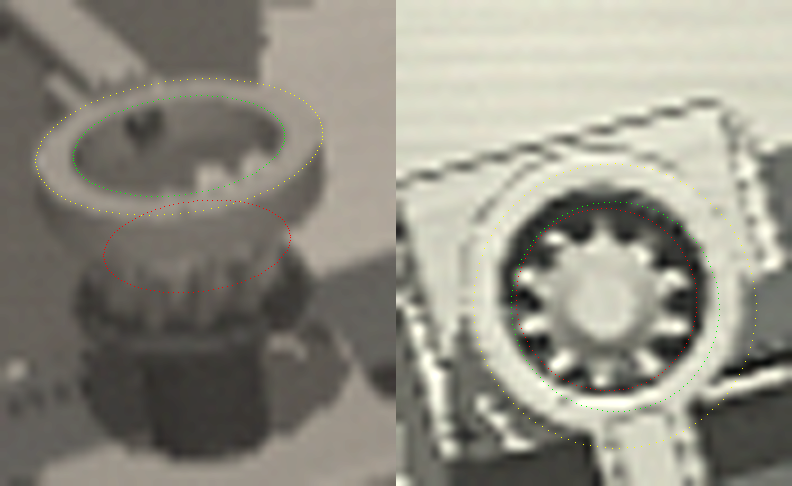

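The close view shows the predicted ring matching the scene image. In the top image the ring's hole (604,300) is about concentric with the lobes (602,302), perhaps 1–2 mm too far uphill. I will lower it with a 1 mm correction and watch the force.

>>> servo_tool --pt "-0.03 0 0.2 0 0 0 1" --pt "0 0 0.2 0 0 0 1" --pt "0 0 0.15 0 0 0 1" --pt "0 0 0.1 0 0 0 1" --pt "0 0 0 0 0 0 1"

```text
time_s: 12.7
position: [0.5493, 0.0431, 0.1519]
orientation: [179.9, -24.9, 14.9]
wrist_force: [-1.4, -1.3, -4.4]
grip_width: 0.192
finger_force: 69.4
```

>>> servo_tool --pt "0 0 0.1 0 0 0 1" --pt "0 0 0.1 0 0 0 1" --pt "0 0 0.05 0 0 0 1" --pt "0 0 0 0 0 0 1"

```text
time_s: 13.1
position: [0.5529, 0.0439, 0.1461]
orientation: [179.9, -25.0, 14.9]
wrist_force: [-1.7, -3.1, -4.6]
grip_width: 0.194
finger_force: 69.4
```

>>> servo_tool --pt "0 0 0.07 0 0 0 1" --pt "0 0 0.05 0 0 0 1" --pt "0 0 0 0 0 0 1"

```text
time_s: 13.4
position: [0.5543, 0.0443, 0.143]
orientation: [179.9, -25.0, 15.0]
wrist_force: [-6.5, -4.3, -1.5]
grip_width: 0.19
finger_force: 70.1
```

>>> servo_tool --pt "0 0 0.05 0 0 0 1" --pt "0 0 0 0 0 0 1"

```text
time_s: 13.6
position: [0.5547, 0.0444, 0.1418]
orientation: [179.9, -25.0, 15.0]
wrist_force: [-12.3, -5.3, 2.2]
grip_width: 0.189
finger_force: 70.8
```

Run:
```python
from h import *
s=sensors.get_state();p0,R0=pose(s);c,N=seat();print(s['time_s'],s['wrist_force'],s['moment'],'tool-frame F',R0.inv().apply(s['wrist_force']),'ring in nut frame',N.inv().apply(p0+R0.apply(RING)-c))
```

```text
13.6 [-12.26391645  -5.33833557   2.2019149 ] [-0.61567919  1.22090795 -0.33205526] tool-frame F [-11.05700998   2.00945396  -7.57987648] ring in nut frame [-0.00084656 -0.00122687 -0.00084824]
```

>>> servo_tool --pt "-0.04 0 0 0 0 0 1" --pt "0 0 0 0 0 0 1" --pt "0 0 0 0 0 0 1"

```text
time_s: 13.9
position: [0.5545, 0.0442, 0.1422]
orientation: [179.8, -25.1, 15.0]
wrist_force: [-7.4, -3.6, 1.0]
grip_width: 0.192
finger_force: 70.4
```

```bash
cat > st.py <<'E'
from h import *
s=sensors.get_state();p0,R0=pose(s);c,N=seat();q=N.inv()*R0*R.from_euler('x',180,degrees=True)
print(s['time_s'],'tool F',R0.inv().apply(s['wrist_force']).round(1),'M',R0.inv().apply(s['moment']).round(2),'ring in nut frame',N.inv().apply(p0+R0.apply(RING)-c).round(4),'phi',-q.as_euler('xyz',degrees=True).round(1))
E
python3 st.py
```

```text
13.9 tool F [-6.9  1.6 -4.3] M [-0.2  -0.94  0.13] ring in nut frame [-0.0008 -0.0014 -0.0001] phi [ 0.1  0.1 -0.1]
```

>>> servo_tool --pt "0.01 0.32 0.01 0 0 -1 1" --pt "0.02 0.32 0 0 0 -1 1" --pt "0.01 0.31 0 0 0 -1 1" --pt "0.01 0.32 0 0 0 -1 1" --pt "0.02 0.32 0 0 0 -1 1"

```text
time_s: 14.4
position: [0.5729, 0.0032, 0.1441]
orientation: [168.9, -22.3, 42.5]
wrist_force: [-14.8, 0.3, 0.0]
grip_width: 0.187
finger_force: 70.9
```

```bash
python3 st.py
```

```text
14.4 tool F [-9.9 -9.2 -6. ] M [ 1.55 -1.03 -0.45] ring in nut frame [-0.0041  0.0009 -0.002 ] phi [ -0.2  -0.1 -25.4]
```

>>> servo_tool --pt "-0.03 0.32 0 0 0 -1 1" --pt "-0.02 0.32 0 0 0 -1 1" --pt "0.0 0.32 0 0 0 -1 1" --pt "0.01 0.25 0 0 0 -0.8 1" --pt "0 0 0 0 0 0 1"

```text
time_s: 14.9
position: [0.5978, -0.0224, 0.1526]
orientation: [162.1, -17.6, 62.0]
wrist_force: [-10.5, 4.2, -0.7]
grip_width: 0.189
finger_force: 70.6
```

```bash
python3 st.py
python3 - <<'E'
from h import *
P={n:eyes.snapshot(n) for n in('scene','top')}
o=[]
for n,p in P.items():
    for t in('keeper_tip','spanner_ring'): print(n,t,[(d['pixel'],d['conf']) for d in eyes.landmark_of(t,p)[:2]])
    print(proj(p,R.from_euler('z',STAND[2]).apply([[.02,-.024,.123],[.02,-.002,.123]])+[STAND[0],STAND[1],0]))
    c,N=seat();print('seated ring px',proj(p,c+N.apply([0,0,.008]))[0])
    q=[int(v) for v in proj(p,c)[0]]
    o.append(cv2.resize(p['color'][q[0]-45:q[0]+35,q[1]-50:q[1]+50,::-1],(395,316),interpolation=cv2.INTER_CUBIC))
cv2.imwrite('pics/swing1.png',cv2.convertScaleAbs(np.hstack(o),alpha=1.5))
E
```

```text
14.9 tool F [ -1.4 -10.8  -3.1] M [ 1.74  0.05 -0.71] ring in nut frame [-0.0051 -0.0008 -0.0015] phi [ -0.2  -0.  -44.3]
scene keeper_tip [([247.1, 269.9], 0.86)]
scene spanner_ring [([218.7, 313.0], 0.94)]
[[249.17829298 276.16533432]
 [246.43588588 284.41970754]]
seated ring px [222.66797476 313.75632823]
top keeper_tip [([113.9, 252.4], 0.54)]
top spanner_ring [([119.0, 209.6], 0.83), ([243.3, 405.4], 0.63)]
[[112.07720942 251.21292393]
 [114.15519601 243.24028159]]
seated ring px [115.60592153 213.82521054]
```

View pics/swing1.png

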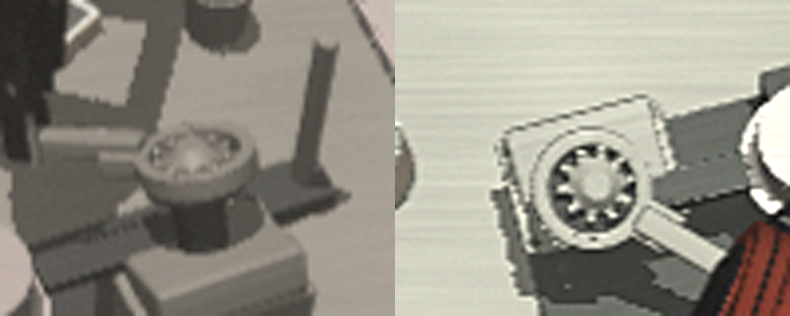

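Ring and nut are concentric and the ring sits down on the flange (scene crop (195,160), top crop (595,187)). The torque about the nut is about 0.47 N m, so it is turning. Swinging back.

>>> servo_tool --pt "0.01 -0.32 0 0 0 1 1" --pt "0.02 -0.32 0 0 0 1 1" --pt "0.01 -0.31 0 0 0 1 1" --pt "0.01 -0.32 0 0 0 1 1" --pt "0.02 -0.32 0 0 0 1 1"

```text
time_s: 15.7
position: [0.5684, 0.009, 0.1443]
orientation: [171.1, -23.8, 35.6]
wrist_force: [-1.0, -4.5, -1.4]
grip_width: 0.193
finger_force: 69.7
```

>>> servo_tool --pt "0.01 -0.32 0 0 0 1 1" --pt "0.02 -0.32 0 0 0 1 1" --pt "0.01 -0.31 0 0 0 1 1" --pt "0.01 -0.32 0 0 0 1 1" --pt "0 0 0 0 0 0 1"

```text
time_s: 16.2
position: [0.5526, 0.0452, 0.1411]
orientation: [-179.7, -25.2, 13.9]
wrist_force: [-2.6, 0.3, -0.7]
grip_width: 0.191
finger_force: 69.9
```

```bash
python3 st.py
```

```text
16.2 tool F [-2.6 -0.9 -0.4] M [ 0.18 -0.5  -0.07] ring in nut frame [-0.0027 -0.0017 -0.0003] phi [0.1 0.2 0.9]
```

>>> servo_tool --pt "0.01 -0.32 0.01 0 0 1 1" --pt "0.02 -0.32 0 0 0 1 1" --pt "0.01 -0.31 0.01 0 0 1 1" --pt "0.01 -0.32 0 0 0 1 1" --pt "0.02 -0.32 0 0 0 1 1"

```text
time_s: 16.7
position: [0.5502, 0.0911, 0.1445]
orientation: [-168.5, -22.4, -13.5]
wrist_force: [-6.5, -2.8, 0.8]
grip_width: 0.188
finger_force: 70.4
```

>>> servo_tool --pt "0.01 -0.32 0 0 0 1 1" --pt "0.02 -0.32 0 0 0 1 1" --pt "0.01 -0.31 0 0 0 1 1" --pt "0.01 -0.28 0 0 0 0.9 1" --pt "0 0 0 0 0 0 1"

```text
time_s: 17.2
position: [0.5619, 0.1258, 0.1542]
orientation: [-161.6, -17.4, -33.4]
wrist_force: [-4.8, -2.2, 0.9]
grip_width: 0.191
finger_force: 70.3
```

```bash
python3 st.py
```

```text
17.2 tool F [-2.4  3.8 -3. ] M [-0.73 -0.25  0.2 ] ring in nut frame [-0.0027 -0.0021 -0.0011] phi [-0.   0.2 45.4]
```

>>> servo_tool --pt "0.01 0.32 0 0 0 -1 1" --pt "0.02 0.32 0 0 0 -1 1" --pt "0.01 0.31 0 0 0 -1 1" --pt "0.01 0.32 0 0 0 -1 1" --pt "0.02 0.32 0 0 0 -1 1"

```text
time_s: 17.7
position: [0.5489, 0.0829, 0.1433]
orientation: [-170.8, -23.5, -7.0]
wrist_force: [-4.7, 13.2, 1.8]
grip_width: 0.19
finger_force: 70.9
```

>>> servo_tool --pt "0.01 0.32 0 0 0 -1 1" --pt "0.02 0.32 0 0 0 -1 1" --pt "0.01 0.31 0 0 0 -1 1" --pt "0.01 0.32 0 0 0 -1 1" --pt "0.02 0.32 0 0 0 -1 1"

```text
time_s: 18.2
position: [0.5544, 0.036, 0.1397]
orientation: [177.8, -24.9, 20.5]
wrist_force: [-6.5, 10.1, 1.8]
grip_width: 0.192
finger_force: 71.0
```

>>> servo_tool --pt "0.01 0.32 0 0 0 -1 1" --pt "0.02 0.32 0 0 0 -1 1" --pt "0.01 0.31 0 0 0 -1 1" --pt "0.01 0.32 0 0 0 -1 1" --pt "0.02 0.32 0 0 0 -1 1"

```text
time_s: 18.7
position: [0.5777, -0.0048, 0.1451]
orientation: [167.0, -21.5, 47.4]
wrist_force: [-8.7, 7.1, 0.5]
grip_width: 0.189
finger_force: 70.8
```

>>> servo_tool --pt "0.01 0.32 0 0 0 -1 1" --pt "0.02 0.32 0 0 0 -1 1" --pt "0.01 0.31 0 0 0 -1 1" --pt "0 0 0 0 0 0 1"

```text
time_s: 19.1
position: [0.5989, -0.0235, 0.1524]
orientation: [161.9, -17.4, 62.7]
wrist_force: [-8.2, 6.7, 0.6]
grip_width: 0.191
finger_force: 70.8
```

```bash
python3 st.py
```

```text
19.1 tool F [ 2.2 -9.9 -3.1] M [ 1.72  0.54 -0.71] ring in nut frame [-0.0054 -0.0012 -0.0019] phi [ -0.1   0.  -45. ]
```

```bash
cat > kp.py <<'E'
from h import *
P={n:eyes.snapshot(n) for n in('scene','top')}
M=R.from_euler('z',STAND[2]); ys=np.linspace(-.045,.01,56)
for n,p in P.items():
    L=proj(p,M.apply(np.c_[ys*0+.02,ys,ys*0+.118])+[STAND[0],STAND[1],0])
    for d in eyes.landmark_of('keeper_tip',p)[:2]:
        e=np.hypot(*(L-d['pixel']).T); i=e.argmin(); print(n,d['pixel'],round(d['conf'],2),'tip y mm',round(ys[i]*1e3),'off px',round(e[i],1))
c,N=seat()
for n,px in(('scene',(247.1,269.9)),('top',(113.9,252.4))):
    L=proj(P[n],M.apply(np.c_[ys*0+.02,ys,ys*0+.118])+[STAND[0],STAND[1],0]);print('after stroke1',n,ys[np.hypot(*(L-px).T).argmin()])
im=[]
for n,p in P.items():
    q=[int(v) for v in proj(p,M.apply([.02,-.01,.118])+[STAND[0],STAND[1],0])[0]]; print(n,q)
    im.append(cv2.resize(p['color'][q[0]-30:q[0]+30,q[1]-40:q[1]+40,::-1],(396,297),interpolation=cv2.INTER_CUBIC))
cv2.imwrite('pics/keeper.png',cv2.convertScaleAbs(np.hstack(im),alpha=1.5))
E
python3 kp.py
```

```text
scene [245.5, 281.0] 0.76 tip y mm -8 off px 3.1
scene [293.5, 171.4] 0.16 tip y mm -45 off px 105.0
top [113.7, 243.8] 0.61 tip y mm -4 off px 0.9
after stroke1 scene -0.036
after stroke1 top -0.026
scene [248, 281]
top [114, 246]
```

View pics/keeper.png

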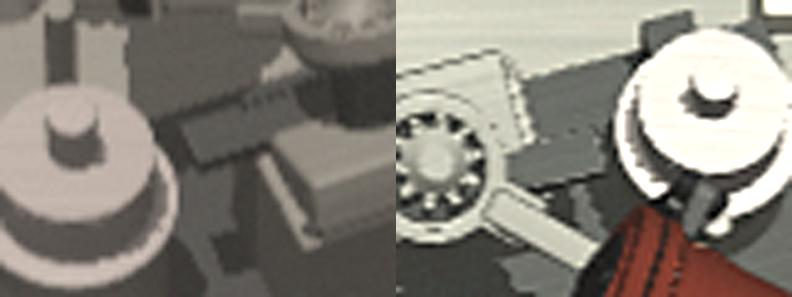

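The keeper's end is clear of the cap flange (scene crop (190,150)), about 11 mm beyond the flange edge, so it is near or fully back. One more stroke will bring it to the stop, watching the force.

>>> servo_tool --pt "0.01 -0.32 0 0 0 1 1" --pt "0.02 -0.32 0 0 0 1 1" --pt "0.01 -0.31 0 0 0 1 1" --pt "0.01 -0.32 0 0 0 1 1" --pt "0.02 -0.32 0 0 0 1 1"

```text
time_s: 19.8
position: [0.5687, 0.0075, 0.1437]
orientation: [170.8, -23.6, 36.3]
wrist_force: [-1.5, -4.4, -0.3]
grip_width: 0.189
finger_force: 70.0
```

>>> servo_tool --pt "0.01 -0.32 0 0 0 1 1" --pt "0.02 -0.32 0 0 0 1 1" --pt "0.01 -0.31 0 0 0 1 1" --pt "0.01 -0.32 0 0 0 1 1" --pt "0.02 -0.32 0 0 0 1 1"

```text
time_s: 20.3
position: [0.5514, 0.0523, 0.141]
orientation: [-177.6, -25.1, 8.8]
wrist_force: [-2.6, -1.0, -0.5]
grip_width: 0.189
finger_force: 70.0
```

>>> servo_tool --pt "0.01 -0.32 0 0 0 1 1" --pt "0.02 -0.32 0 0 0 1 1" --pt "0.01 -0.31 0 0 0 1 1" --pt "0.01 -0.32 0 0 0 1 1" --pt "0.02 -0.32 0 0 0 1 1"

```text
time_s: 20.8
position: [0.5517, 0.0994, 0.1462]
orientation: [-166.7, -21.5, -18.2]
wrist_force: [-3.6, -1.9, 1.4]
grip_width: 0.191
finger_force: 70.4
```

>>> servo_tool --pt "0.01 -0.32 0 0 0 1 1" --pt "0.02 -0.32 0 0 0 1 1" --pt "0.01 -0.31 0 0 0 1 1" --pt "0 0 0 0 0 0 1"

```text
time_s: 21.2
position: [0.5618, 0.1258, 0.1541]
orientation: [-161.6, -17.4, -33.4]
wrist_force: [-4.7, -2.1, -0.1]
grip_width: 0.188
finger_force: 70.3
```

>>> servo_tool --pt "0.01 0.32 0 0 0 -1 1" --pt "0.02 0.32 0 0 0 -1 1" --pt "0.01 0.31 0 0 0 -1 1" --pt "0 0 0 0 0 0 1"

```text
time_s: 21.6
position: [0.5518, 0.1008, 0.1468]
orientation: [-166.7, -21.6, -17.7]
wrist_force: [-3.0, 13.4, 2.7]
grip_width: 0.191
finger_force: 71.2
```

>>> servo_tool --pt "0.01 0.32 0 0 0 -1 1" --pt "0 0 0 0 0 0 1"

```text
time_s: 21.8
position: [0.5499, 0.0919, 0.1449]
orientation: [-168.7, -22.7, -12.4]
wrist_force: [-3.4, 12.3, 1.4]
grip_width: 0.192
finger_force: 71.3
```

>>> servo_tool --pt "0.01 0.32 0 0 0 -1 1" --pt "0 0 0 0 0 0 1"

```text
time_s: 22.0
position: [0.5488, 0.0825, 0.1432]
orientation: [-170.8, -23.5, -7.0]
wrist_force: [-4.2, 12.7, 1.4]
grip_width: 0.194
finger_force: 71.4
```

```bash
python3 st.py
```

```text
22.0 tool F [ -4.7 -12.5  -1.6] M [ 1.95 -0.6  -1.01] ring in nut frame [-0.0031 -0.0003 -0.001 ] phi [-0.1  0.1 20. ]
```

>>> servo_tool --pt "0.01 0.32 0 0 0 -1 1" --pt "0.02 0.32 0 0 0 -1 1" --pt "0 0 0 0 0 0 1"

```text
time_s: 22.3
position: [0.5486, 0.0635, 0.1406]
orientation: [-175.3, -24.7, 3.9]
wrist_force: [-5.1, 14.0, 2.6]
grip_width: 0.194
finger_force: 71.9
```

>>> servo_tool --pt "0.01 0.32 0 0 0 -1 1" --pt "0 0 0 0 0 0 1"

```text
time_s: 22.5
position: [0.5492, 0.0538, 0.1395]
orientation: [-177.6, -24.9, 9.4]
wrist_force: [-8.4, 12.6, 1.8]
grip_width: 0.191
finger_force: 72.0
```

```bash
python3 st.py;python3 kp.py
```

```text
22.5 tool F [ -4.9 -14.   -3.6] M [ 2.25 -0.49 -1.12] ring in nut frame [-0.0048 -0.0003 -0.0018] phi [-0.1  0.   5. ]
scene [245.1, 280.4] 0.76 tip y mm -10 off px 3.6
scene [195.0, 220.4] 0.38 tip y mm -45 off px 75.2
top [114.0, 244.8] 0.79 tip y mm -7 off px 0.4
top [131.3, 381.4] 0.64 tip y mm -45 off px 124.3
after stroke1 scene -0.036
after stroke1 top -0.026
scene [248, 281]
top [114, 246]
```

>>> servo_tool --pt "0.01 0.32 0 0 0 -1 1" --pt "0 0 0 0 0 0 1"

```text
time_s: 22.9
position: [0.5524, 0.043, 0.1399]
orientation: [179.9, -25.2, 14.8]
wrist_force: [-2.4, 0.3, 1.8]
grip_width: 0.197
finger_force: 70.2
```

>>> servo_tool --pt "0.01 0.32 0 0 0 -1 1" --pt "0 0 0 0 0 0 1"

```text
time_s: 23.1
position: [0.5557, 0.0328, 0.1405]
orientation: [177.6, -25.1, 20.0]
wrist_force: [-2.2, -0.1, -0.2]
grip_width: 0.192
finger_force: 70.0
```

```bash
python3 st.py
```

```text
23.1 tool F [-2.  -0.6 -0.8] M [ 0.02 -0.3   0.07] ring in nut frame [-0.0035 -0.004  -0.0009] phi [ 0.2  0.2 -4.7]
```

>>> servo_tool --pt "0.01 0.32 0 0 0 -1 1" --pt "0.02 0.32 0 0 0 -1 1" --pt "0.01 0.31 0 0 0 -1 1" --pt "0.01 0.32 0 0 0 -1 1" --pt "0 0 0 0 0 0 1"

```text
time_s: 23.6
position: [0.5713, 0.0015, 0.1429]
orientation: [169.1, -22.6, 41.8]
wrist_force: [-6.7, 7.6, 1.7]
grip_width: 0.19
finger_force: 71.1
```

```bash
python3 st.py
python3 - <<'E'
from h import *
P={n:eyes.snapshot(n) for n in('scene','top')}
M=R.from_euler('z',STAND[2]);im=[]
for n,p in P.items():
    q=[int(v) for v in proj(p,M.apply([.02,.025,.15])+[STAND[0],STAND[1],0])[0]]; print(n,q)
    im.append(cv2.resize(p['color'][q[0]-40:q[0]+40,q[1]-50:q[1]+50,::-1],(395,316),interpolation=cv2.INTER_CUBIC))
cv2.imwrite('pics/chk.png',cv2.convertScaleAbs(np.hstack(im),alpha=1.5))
E
```

```text
23.6 tool F [ 0.7 -9.7 -3.4] M [ 1.7   0.38 -0.79] ring in nut frame [-0.0058 -0.0015 -0.002 ] phi [ -0.1  -0.  -24.7]
scene [236, 294]
top [113, 233]
```

View pics/chk.png

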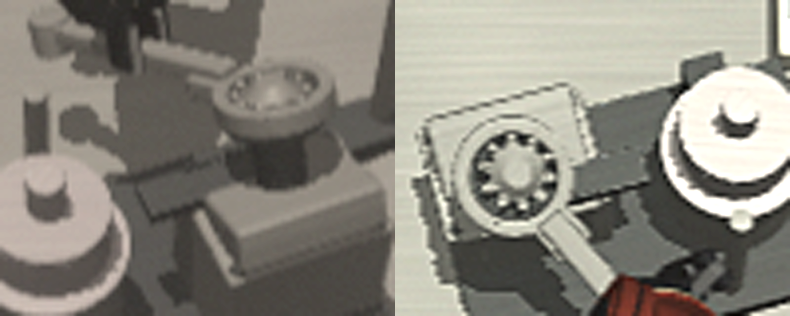

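The ring is still seated and the keeper's end is at about the same place, near the stop. Next I'll check whether the nut still turns, by watching the force row by row.

>>> servo_tool --pt "0.01 0.32 0 0 0 -1 1"

```text
time_s: 23.8
position: [0.5762, -0.0043, 0.1441]
orientation: [167.2, -21.6, 47.0]
wrist_force: [-10.0, 8.8, 1.6]
grip_width: 0.192
finger_force: 70.8
```

>>> servo_tool --pt "0.01 0.32 0 0 0 -1 1"

```text
time_s: 23.9
position: [0.5828, -0.0119, 0.1461]
orientation: [165.3, -20.3, 52.3]
wrist_force: [-7.3, 3.2, -0.3]
grip_width: 0.189
finger_force: 70.7
```

>>> servo_tool --pt "0.01 0.32 0 0 0 -1 1"

```text
time_s: 24.0
position: [0.5913, -0.0195, 0.1496]
orientation: [163.3, -19.0, 57.4]
wrist_force: [-1.5, -0.9, -0.1]
grip_width: 0.185
finger_force: 70.1
```

>>> servo_tool --pt "0.01 0.32 0 0 0 -1 1"

```text
time_s: 24.1
position: [0.5993, -0.0256, 0.1529]
orientation: [161.7, -17.5, 62.4]
wrist_force: [-1.6, 1.7, -1.2]
grip_width: 0.191
finger_force: 70.0
```

>>> servo_tool --pt "0 0 0 0 0 0 1"

```text
time_s: 24.2
position: [0.6002, -0.0263, 0.1535]
orientation: [161.6, -17.5, 62.2]
wrist_force: [-1.0, -0.4, -1.1]
grip_width: 0.19
finger_force: 69.8
```

```bash
python3 st.py; python3 kp.py
```

```text
24.2 tool F [-1.1 -0.9  0.5] M [ 0.25 -0.26  0.03] ring in nut frame [-0.0037 -0.005  -0.0012] phi [  0.3  -0.  -44.6]
scene [244.9, 278.3] 0.56 tip y mm -14 off px 4.5
scene [269.7, 280.8] 0.34 tip y mm -28 off px 19.8
top [112.1, 243.3] 0.6 tip y mm -4 off px 2.6
after stroke1 scene -0.036
after stroke1 top -0.026
scene [248, 281]
top [114, 246]
```

```bash
cat > lobe.py <<'E'
from h import *
p=eyes.snapshot('top'); K,_,_=cam(p); c,N=seat(); g=cv2.cvtColor(p['color'],cv2.COLOR_RGB2GRAY).astype(np.float32)
th=np.radians(np.arange(0,360,1.)); best=[]
for dx in np.arange(-.006,.0061,.001):
  for dy in np.arange(-.006,.0061,.001):
    for r in(.020,.022):
        q=proj(p,c+N.apply(np.c_[dx+r*np.cos(th),dy+r*np.sin(th),0*th+.016])).astype(np.float32)
        v=cv2.remap(g,q[:,1].copy(),q[:,0].copy(),cv2.INTER_CUBIC).ravel()
        f=np.fft.fft(v-v.mean()); best.append((abs(f[10])/np.linalg.norm(f),np.degrees(-np.angle(f[10]))/10%36,dx,dy,r))
best.sort(reverse=True)
for b in best[:8]: print(np.round(b,4))
E
python3 lobe.py
python3 - <<'E'
# same on the raw picture saved before seating (initial nut angle)
import numpy as np
src=open('lobe.py').read().replace("p=eyes.snapshot('top');","p=eyes.snapshot('top');p['color']=np.load('pics/top_raw.npy');").replace('[:8]','[:5]')
import os,sys; os.chdir('.'); sys.path.insert(0,'.'); exec(src)
E
```

```text
[6.53300e-01 3.06179e+01 0.00000e+00 1.00000e-03 2.20000e-02]
[6.43200e-01 3.04872e+01 0.00000e+00 1.00000e-03 2.00000e-02]
[6.21500e-01 3.05971e+01 0.00000e+00 0.00000e+00 2.20000e-02]
[6.17800e-01 3.07016e+01 0.00000e+00 2.00000e-03 2.20000e-02]
[6.10800e-01 3.07826e+01 1.00000e-03 1.00000e-03 2.20000e-02]
[6.0510e-01 3.0348e+01 0.0000e+00 0.0000e+00 2.0000e-02]
[ 6.05000e-01  3.04149e+01 -1.00000e-03  1.00000e-03  2.00000e-02]
[5.99100e-01 3.03804e+01 1.00000e-03 1.00000e-03 2.00000e-02]
[6.21700e-01 2.09974e+01 0.00000e+00 1.00000e-03 2.00000e-02]
[ 6.20200e-01  2.08542e+01 -1.00000e-03  1.00000e-03  2.00000e-02]
[6.0710e-01 2.1113e+01 0.0000e+00 2.0000e-03 2.2000e-02]
[ 6.0690e-01  2.0534e+01 -1.0000e-03  2.0000e-03  2.0000e-02]
[6.06200e-01 2.07406e+01 0.00000e+00 2.00000e-03 2.00000e-02]
```

The nut's lobe phase went from 21° to 30.6°, which with the pitch of 36° means a turn of 117.6°. From a start of about 3° that puts the nut at its 2.1 rad stop, and this explains the pawl slipping. Lifting off and returning the spanner to its original bare spot.

>>> servo_tool --pt "0 0 -0.3 0 0 0 1" --pt "0 0 -0.5 0 0 0 1" --pt "0 0 -0.7 0 0 0 1" --pt "0 0 -0.7 0 0 0 1" --pt "0 0 0 0 0 0 1"

```text
time_s: 25.0
position: [0.5724, -0.0331, 0.2154]
orientation: [161.5, -17.5, 62.3]
wrist_force: [0.5, -0.4, -3.9]
grip_width: 0.186
finger_force: 69.6
```

```bash
python3 st.py
python3 - <<'E'
from h import *
p,Rr=pose(); Rd=R.from_euler('xyz',[180,0,-27.5],degrees=True)
print(p)
p,Rr=plan(p,Rr,[.50,-.18,.25],R.from_euler('xyz',[175,-10,12],degrees=True),13,1)
p,Rr=plan(p,Rr,[.442,-.335,.10],Rd,9,1)
E
```

```text
25.0 tool F [-1.3 -0.5  3.7] M [ 0.26 -0.42 -0.  ] ring in nut frame [-0.0036 -0.0043  0.067 ] phi [  0.4   0.  -44.6]
[ 0.57237079 -0.03308004  0.21537706]
[[-0.37, 0.08, -0.2, 0.01, -0.26, 0.71, 1], [-0.38, 0.1, -0.18, 0.01, -0.26, 0.72, 1], [-0.37, 0.12, -0.19, 0.01, -0.26, 0.71, 1], [-0.36, 0.15, -0.17, 0.01, -0.26, 0.71, 1], [-0.36, 0.17, -0.16, 0.01, -0.25, 0.71, 1]]
[[-0.35, 0.19, -0.16, 0.01, -0.26, 0.72, 1], [-0.34, 0.21, -0.14, 0.02, -0.26, 0.71, 1], [-0.34, 0.23, -0.15, 0.01, -0.26, 0.71, 1], [-0.32, 0.25, -0.13, 0.01, -0.26, 0.71, 1], [-0.3, 0.28, -0.13, 0.01, -0.26, 0.72, 1]]
[[-0.3, 0.29, -0.12, 0.01, -0.26, 0.71, 1], [-0.27, 0.3, -0.11, 0.01, -0.25, 0.71, 1], [-0.26, 0.33, -0.11, 0.01, -0.26, 0.72, 1]]
[[-0.42, 0.47, 0.53, 0.03, -0.25, 0.86, 1], [-0.37, 0.51, 0.54, 0.03, -0.25, 0.87, 1], [-0.33, 0.53, 0.55, 0.03, -0.25, 0.86, 1], [-0.26, 0.55, 0.55, 0.03, -0.26, 0.87, 1], [-0.22, 0.58, 0.56, 0.03, -0.25, 0.86, 1]]
[[-0.16, 0.59, 0.55, 0.03, -0.25, 0.87, 1], [-0.1, 0.6, 0.56, 0.03, -0.25, 0.86, 1], [-0.04, 0.61, 0.56, 0.03, -0.25, 0.87, 1], [0.02, 0.61, 0.56, 0.03, -0.25, 0.86, 1]]
```

>>> servo_tool --pt "-0.37 0.08 -0.2 0.01 -0.26 0.71 1" --pt "-0.38 0.1 -0.18 0.01 -0.26 0.72 1" --pt "-0.37 0.12 -0.19 0.01 -0.26 0.71 1" --pt "-0.36 0.15 -0.17 0.01 -0.26 0.71 1" --pt "-0.36 0.17 -0.16 0.01 -0.25 0.71 1"

```text
time_s: 25.5
position: [0.5433, -0.0892, 0.2243]
orientation: [167.9, -15.9, 42.3]
wrist_force: [0.1, -0.0, -3.8]
grip_width: 0.194
finger_force: 69.6
```

>>> servo_tool --pt "-0.35 0.19 -0.16 0.01 -0.26 0.72 1" --pt "-0.34 0.21 -0.14 0.02 -0.26 0.71 1" --pt "-0.34 0.23 -0.15 0.01 -0.26 0.71 1" --pt "-0.32 0.25 -0.13 0.01 -0.26 0.71 1" --pt "-0.3 0.28 -0.13 0.01 -0.26 0.72 1"

```text
time_s: 26.0
position: [0.5156, -0.1456, 0.2377]
orientation: [172.9, -12.4, 23.1]
wrist_force: [-0.5, -0.6, -3.3]
grip_width: 0.193
finger_force: 69.6
```

>>> servo_tool --pt "-0.3 0.29 -0.12 0.01 -0.26 0.71 1" --pt "-0.27 0.3 -0.11 0.01 -0.25 0.71 1" --pt "-0.26 0.33 -0.11 0.01 -0.26 0.72 1" --pt "-0.42 0.47 0.53 0.03 -0.25 0.86 1" --pt "-0.37 0.51 0.54 0.03 -0.25 0.87 1"

```text
time_s: 26.5
position: [0.4867, -0.2143, 0.213]
orientation: [176.8, -7.9, 2.9]
wrist_force: [-0.5, -0.0, -3.8]
grip_width: 0.188
finger_force: 69.6
```

>>> servo_tool --pt "-0.33 0.53 0.55 0.03 -0.25 0.86 1" --pt "-0.26 0.55 0.55 0.03 -0.26 0.87 1" --pt "-0.22 0.58 0.56 0.03 -0.25 0.86 1" --pt "-0.16 0.59 0.55 0.03 -0.25 0.87 1" --pt "-0.1 0.6 0.56 0.03 -0.25 0.86 1"

```text
time_s: 27.0
position: [0.4533, -0.3, 0.1285]
orientation: [179.6, -2.1, -19.0]
wrist_force: [0.3, -0.1, -3.9]
grip_width: 0.188
finger_force: 69.6
```

>>> servo_tool --pt "-0.04 0.61 0.56 0.03 -0.25 0.87 1" --pt "0.02 0.61 0.56 0.03 -0.25 0.86 1" --pt "0 0 0 0 0 0 1" --pt "0 0 0 0 0 0 1"

```text
time_s: 27.4
position: [0.4405, -0.3339, 0.0956]
orientation: [-179.9, 0.4, -27.4]
wrist_force: [-0.7, 0.4, -3.3]
grip_width: 0.187
finger_force: 69.7
```

Run:
```python
from h import *
s=sensors.get_state();p0,R0=pose(s);print(s['time_s'],p0,s['orientation'],s['wrist_force'])
P={n:eyes.snapshot(n) for n in('scene','top')}
for t in('spanner_ring','spanner_grip'):
    for n,p in P.items():
        print(t,n,[(d['pixel'],d['conf']) for d in eyes.landmark_of(t,p)[:3]],proj(p,p0+R0.apply([.109,0,.013] if 'ring' in t else [0,0,0]))[0])
for t in 'bowl jar_a ramekin'.split(): print(t,[(np.round(d['pixel']),d['conf'],onz(P['top'],d['pixel'],0)[:2].round(3)) for d in eyes.landmark_of(t,P['top'])[:1]])
```

```text
27.4 [ 0.44051609 -0.33390565  0.09557004] [-179.94507678    0.36051394  -27.44875571] [-0.73692337  0.36718347 -3.25210552]
spanner_ring scene [([227.8, 133.6], 0.87), ([192.2, 120.1], 0.83)] [226.27198971 134.09672422]
spanner_ring top [([242.3, 403.4], 0.58), ([166.7, 384.4], 0.44)] [167.98082712 384.83352089]
spanner_grip scene [([195.9, 155.5], 0.98), ([189.8, 82.0], 0.66), ([227.0, 314.6], 0.56)] [194.14450358 153.34481739]
spanner_grip top [([243.0, 444.6], 0.66)] [202.64702019 370.069076  ]
bowl [(array([130., 383.]), 0.66, array([ 0.67 , -0.414]))]
jar_a [(array([120., 341.]), 0.95, array([ 0.704, -0.29 ]))]
ramekin [(array([226., 291.]), 0.9, array([ 0.391, -0.133]))]
```

>>> servo_tool --pt "0 0 0.7 0 0 0 1" --pt "0 0 0.7 0 0 0 1" --pt "0 0 0.5 0 0 0 1" --pt "0 0 0.25 0 0 0 1" --pt "0 0 0 0 0 0 1"

```text
time_s: 28.35
position: [0.4401, -0.3337, 0.0313]
orientation: [-180.0, 0.4, -27.4]
wrist_force: [-0.1, -0.2, -4.4]
grip_width: 0.195
finger_force: 69.7
```

>>> servo_tool --pt "0 0 0.1 0 0 0 1" --pt "0 0 0.1 0 0 0 1" --pt "0 0 0 0 0 0 1"

```text
time_s: 28.65
position: [0.4409, -0.3346, 0.0267]
orientation: [180.0, 0.2, -27.4]
wrist_force: [-0.0, -0.0, -4.1]
grip_width: 0.191
finger_force: 69.7
```

>>> servo_tool --pt "0 0 0.08 0 0 0 1" --pt "0 0 0 0 0 0 1"

```text
time_s: 28.85
position: [0.4407, -0.3344, 0.024]
orientation: [180.0, 0.2, -27.4]
wrist_force: [-0.2, 0.2, -3.6]
grip_width: 0.193
finger_force: 69.7
```

>>> servo_tool --pt "0 0 0.08 0 0 0 1" --pt "0 0 0 0 0 0 1"

```text
time_s: 29.05
position: [0.4407, -0.3345, 0.0216]
orientation: [180.0, 0.2, -27.4]
wrist_force: [0.0, 0.1, -2.9]
grip_width: 0.189
finger_force: 69.9
```

>>> servo_tool --pt "0 0 0.05 0 0 0 1" --pt "0 0 0 0 0 0 1"

```text
time_s: 29.25
position: [0.4409, -0.3347, 0.0206]
orientation: [180.0, 0.2, -27.4]
wrist_force: [0.1, 0.5, -0.1]
grip_width: 0.19
finger_force: 70.2
```

>>> servo_tool --pt "0 0 0 0 0 0 -1" --pt "0 0 0 0 0 0 -1" --pt "0 0 0 0 0 0 -1" --pt "0 0 0 0 0 0 -1" --pt "0 0 0 0 0 0 -1" --force 40

```text
time_s: 29.75
position: [0.4408, -0.3345, 0.0202]
orientation: [180.0, 0.2, -27.4]
wrist_force: [-0.4, -0.0, -0.1]
grip_width: 0.999
finger_force: 0.0
```

>>> servo_tool --pt "0 0 -0.4 0 0 0 -1" --pt "0 0 -0.8 0 0 0 -1" --pt "0 0 -1 0 0 0 -1" --pt "0 0 -1 0 0 0 -1" --pt "0 0 -1 0 0 0 -1"

```text
time_s: 30.25
position: [0.4412, -0.3346, 0.1483]
orientation: [180.0, 0.2, -27.4]
wrist_force: [-0.9, -0.8, 0.1]
grip_width: 0.995
finger_force: 0.0
```

>>> servo_tool --pt "0 0 -1 0 0 0 -1" --pt "0 0 -1 0 0 0 -1" --pt "0 0 -1 0 0 0 -1" --pt "0 0 -0.8 0 0 0 -1" --pt "0 0 0 0 0 0 -1"

```text
time_s: 30.75
position: [0.4433, -0.3363, 0.2658]
orientation: [179.8, -0.2, -27.4]
wrist_force: [0.6, -0.9, 0.2]
grip_width: 1.002
finger_force: 0.0
```

Run:
```python
from h import *
from scipy.optimize import least_squares
s=sensors.get_state();p0,R0=pose(s);print(s['time_s'],p0,s['orientation'],s['wrist_force'])
P={n:eyes.snapshot(n) for n in('scene','top')}
for n,p in P.items():
    print(n,'ring',[(d['pixel'],round(d['conf'],2),onz(p,d['pixel'],.008)[:2].round(3)) for d in eyes.landmark_of('spanner_ring',p)[:3]],'tray',[(d['pixel'],round(d['conf'],2),onz(p,d['pixel'],0)[:2].round(3)) for d in eyes.landmark_of('tray',p)[:2]])
M=R.from_euler('z',STAND[2]); k=M.apply([.02,-.075,.18])+[STAND[0],STAND[1],0]
print('knob',k,tri([(P['scene'],(241.7,255.3)),(P['top'],(101.5,269.3))]))
# tray corners at rim height from the first top picture
for q in((130,226),(207,213),(225,349),(147,362)): print(onz(P['top'],(q[1]/1.5,q[0]/1.5),.014)[:2].round(3))
p,Rr=plan(p0,R0,[.697,-.0715,.245],R.from_euler('xyz',[180,0,14.85],degrees=True),15,-1)
```

```text
30.75 [ 0.4432506  -0.33633778  0.26575153] [179.82567451  -0.23264216 -27.44144338] [ 0.59621184 -0.8523461   0.1975562 ]
scene ring [([189.4, 119.8], 0.68, array([ 0.329, -0.455])), ([243.4, 139.6], 0.59, array([ 0.54 , -0.384]))] tray [([208.3, 392.7], 0.79, array([0.497, 0.352]))]
top ring [([173.8, 377.2], 0.62, array([ 0.537, -0.385]))] tray [([192.1, 117.5], 0.83, array([0.494, 0.36 ]))]
knob [ 0.69725371 -0.07156922  0.18      ] (array([ 0.69286867, -0.07098659,  0.17458016]), [0.0027, 0.0027])
[0.612 0.447]
[0.637 0.303]
[0.376 0.262]
[0.355 0.403]
[[0.23, -0.78, 0.04, 0.0, 0.0, -0.56, -1], [0.27, -0.77, 0.05, 0.01, 0.0, -0.57, -1], [0.3, -0.76, 0.04, 0.0, -0.01, -0.56, -1], [0.34, -0.74, 0.05, 0.0, 0.0, -0.57, -1], [0.38, -0.72, 0.04, 0.01, 0.0, -0.56, -1]]
[[0.41, -0.7, 0.05, 0.0, 0.0, -0.56, -1], [0.45, -0.69, 0.05, 0.0, 0.0, -0.57, -1], [0.48, -0.65, 0.04, 0.01, -0.01, -0.56, -1], [0.51, -0.64, 0.05, 0.0, 0.0, -0.57, -1], [0.54, -0.61, 0.04, 0.0, 0.0, -0.56, -1]]
[[0.58, -0.58, 0.05, 0.01, 0.0, -0.56, -1], [0.59, -0.55, 0.05, 0.0, -0.01, -0.57, -1], [0.63, -0.52, 0.04, 0.0, 0.0, -0.56, -1], [0.65, -0.49, 0.05, 0.01, 0.0, -0.56, -1], [0.68, -0.46, 0.04, 0.0, 0.0, -0.57, -1]]
```

>>> servo_tool --pt "0.23 -0.78 0.04 0 0 -0.56 -1" --pt "0.27 -0.77 0.05 0.01 0 -0.57 -1" --pt "0.3 -0.76 0.04 0 -0.01 -0.56 -1" --pt "0.34 -0.74 0.05 0 0 -0.57 -1" --pt "0.38 -0.72 0.04 0.01 0 -0.56 -1"

```text
time_s: 31.55
position: [0.5263, -0.2454, 0.2519]
orientation: [-179.8, 0.4, -13.2]
wrist_force: [0.4, 0.3, 0.8]
grip_width: 0.997
finger_force: 0.0
```

>>> servo_tool --pt "0.41 -0.7 0.05 0 0 -0.56 -1" --pt "0.45 -0.69 0.05 0 0 -0.57 -1" --pt "0.48 -0.65 0.04 0.01 -0.01 -0.56 -1" --pt "0.51 -0.64 0.05 0 0 -0.57 -1" --pt "0.54 -0.61 0.04 0 0 -0.56 -1"

```text
time_s: 32.05
position: [0.6107, -0.1571, 0.2448]
orientation: [-179.7, 0.4, 0.9]
wrist_force: [0.2, -0.2, -0.3]
grip_width: 0.999
finger_force: 0.0
```

>>> servo_tool --pt "0.58 -0.58 0.05 0.01 0 -0.56 -1" --pt "0.59 -0.55 0.05 0 -0.01 -0.57 -1" --pt "0.63 -0.52 0.04 0 0 -0.56 -1" --pt "0.65 -0.49 0.05 0.01 0 -0.56 -1" --pt "0.68 -0.46 0.04 0 0 -0.57 -1"

```text
time_s: 32.55
position: [0.6954, -0.069, 0.2377]
orientation: [-179.5, 0.4, 15.0]
wrist_force: [-0.0, -0.3, 0.7]
grip_width: 1.0
finger_force: 0.0
```

>>> servo_tool --pt "0 0 0.6 0 0 0 -1" --pt "0 0 0.8 0 0 0 -1" --pt "0 0 0.6 0 0 0 -1" --pt "0 0 0.3 0 0 0 -1" --pt "0 0 0 0 0 0 -1"

```text
time_s: 33.05
position: [0.6936, -0.0694, 0.1679]
orientation: [-179.5, 0.5, 14.8]
wrist_force: [0.2, -0.3, 0.7]
grip_width: 0.999
finger_force: 0.0
```

Run:
```python
from h import *
s=sensors.get_state();p0,R0=pose(s);print(s['time_s'],p0,s['orientation'],s['wrist_force'])
```

```text
33.05 [ 0.69361506 -0.06937321  0.16788966] [-179.45302393    0.46697005   14.8327335 ] [ 0.1530714  -0.2681216   0.68075197]
```

>>> servo_tool --pt "0.08 0.08 0 0 0 0 -1" --pt "0 0 0 0 0 0 1" --pt "0 0 0 0 0 0 1" --pt "0 0 0 0 0 0 1" --pt "0 0 0 0 0 0 1" --force 50

```text
time_s: 33.55
position: [0.6982, -0.0712, 0.1711]
orientation: [-179.6, 0.2, 14.8]
wrist_force: [-0.2, -0.4, 0.1]
grip_width: 0.332
finger_force: 0.0
```

>>> servo_tool --pt "0 0 0 0 0 0 1" --pt "0 0 0 0 0 0 1" --pt "0 0 0 0 0 0 1" --pt "0 0 0 0 0 0 1"

```text
time_s: 33.95
position: [0.6983, -0.0711, 0.1713]
orientation: [-179.6, 0.2, 14.9]
wrist_force: [-1.3, 0.8, 5.3]
grip_width: 0.262
finger_force: 49.8
```

>>> servo_tool --pt "0 0 -0.1 0 0 0 1" --pt "0 0 -0.1 0 0 0 1" --pt "0 0 -0.2 0 0 0 1" --pt "0 0 0 0 0 0 1"

```text
time_s: 34.35
position: [0.6983, -0.0713, 0.1831]
orientation: [-179.6, 0.2, 14.9]
wrist_force: [0.5, 0.8, -2.1]
grip_width: 0.258
finger_force: 49.1
```

>>> servo_tool --pt "0 0 -0.3 0 0 0 1" --pt "0 0 -0.4 0 0 0 1" --pt "0 0 -0.5 0 0 0 1" --pt "0 0 -0.5 0 0 0 1" --pt "0 0 -0.6 0 0 0 1"

```text
time_s: 34.85
position: [0.6986, -0.0717, 0.2534]
orientation: [-179.6, 0.2, 14.9]
wrist_force: [0.0, 0.4, -3.4]
grip_width: 0.263
finger_force: 49.1
```

>>> servo_tool --pt "0 0 -0.7 0 0 0 1" --pt "0 0 -0.6 0 0 0 1" --pt "0 0 -0.4 0 0 0 1" --pt "0 0 0 0 0 0 1"

```text
time_s: 35.25
position: [0.6999, -0.0722, 0.3065]
orientation: [-179.7, -0.0, 14.9]
wrist_force: [0.1, 1.0, -3.1]
grip_width: 0.262
finger_force: 49.2
```

Run:
```python
from h import *
s=sensors.get_state();p0,R0=pose(s);print(s['time_s'],p0,s['orientation'],s['wrist_force'],s['grip_width'])
P={n:eyes.snapshot(n) for n in('scene','top')}
for n,p in P.items(): print(n,[(d['pixel'],round(d['conf'],2)) for d in eyes.landmark_of('cap',p)[:3]],proj(p,p0-[0,0,.066])[0])
Rd=R.from_euler('xyz',[180,0,40],degrees=True)
p,Rr=plan(p0,R0,[.56,.16,.30],Rd,11,1)
p,Rr=plan(p,Rr,[.495,.354,.16],Rd,10,1)
```

```text
35.25 [ 0.69994679 -0.07223555  0.30645566] [-1.79715221e+02 -4.21484900e-02  1.48505156e+01] [ 0.05186194  1.01185954 -3.09144255] 0.2618856819292837
scene [([224.3, 255.2], 0.76), ([164.5, 196.7], 0.59)] [227.08433562 255.75001559]
top [([273.4, 327.7], 0.57)] [ 88.49687674 272.12523913]
[[-0.23, -0.79, 0.02, 0.0, 0.0, -0.46, 1], [-0.2, -0.8, 0.03, -0.01, 0.0, -0.45, 1], [-0.16, -0.8, 0.02, 0.0, -0.01, -0.46, 1], [-0.14, -0.81, 0.02, -0.01, 0.0, -0.46, 1], [-0.1, -0.82, 0.02, 0.0, 0.0, -0.46, 1]]
[[-0.07, -0.82, 0.03, -0.01, 0.0, -0.45, 1], [-0.03, -0.82, 0.02, 0.0, 0.0, -0.46, 1], [-0.01, -0.82, 0.02, -0.01, -0.01, -0.46, 1], [0.03, -0.82, 0.02, 0.0, 0.0, -0.46, 1], [0.07, -0.82, 0.02, -0.01, 0.0, -0.45, 1]]
[[0.09, -0.81, 0.02, 0.0, 0.0, -0.46, 1]]
[[0.25, -0.63, 0.47, 0.0, 0.0, 0.0, 1], [0.25, -0.64, 0.46, 0.0, 0.0, 0.0, 1], [0.25, -0.63, 0.47, 0.0, 0.0, 0.0, 1], [0.25, -0.64, 0.47, 0.0, 0.0, 0.0, 1], [0.25, -0.63, 0.46, 0.0, 0.0, 0.0, 1]]
[[0.25, -0.64, 0.47, 0.0, 0.0, 0.0, 1], [0.25, -0.63, 0.47, 0.0, 0.0, 0.0, 1], [0.25, -0.64, 0.47, 0.0, 0.0, 0.0, 1], [0.25, -0.63, 0.46, 0.0, 0.0, 0.0, 1], [0.25, -0.64, 0.47, 0.0, 0.0, 0.0, 1]]
```

>>> servo_tool --pt "-0.23 -0.79 0.02 0 0 -0.46 1" --pt "-0.2 -0.8 0.03 -0.01 0 -0.45 1" --pt "-0.16 -0.8 0.02 0 -0.01 -0.46 1" --pt "-0.14 -0.81 0.02 -0.01 0 -0.46 1" --pt "-0.1 -0.82 0.02 0 0 -0.46 1"

```text
time_s: 35.95
position: [0.6339, 0.0345, 0.2985]
orientation: [-179.5, 0.3, 26.4]
wrist_force: [-0.5, 0.9, -3.2]
grip_width: 0.258
finger_force: 49.4
```

>>> servo_tool --pt "-0.07 -0.82 0.03 -0.01 0 -0.45 1" --pt "-0.03 -0.82 0.02 0 0 -0.46 1" --pt "-0.01 -0.82 0.02 -0.01 -0.01 -0.46 1" --pt "0.03 -0.82 0.02 0 0 -0.46 1" --pt "0.07 -0.82 0.02 -0.01 0 -0.45 1"

```text
time_s: 36.45
position: [0.5704, 0.14, 0.2962]
orientation: [-179.7, 0.3, 37.8]
wrist_force: [0.0, -0.2, -3.3]
grip_width: 0.258
finger_force: 49.4
```

>>> servo_tool --pt "0.09 -0.81 0.02 0 0 -0.46 1" --pt "0.25 -0.63 0.4 0 0 0 1" --pt "0.25 -0.64 0.4 0 0 0 1" --pt "0.25 -0.63 0.4 0 0 0 1" --pt "0.25 -0.64 0.47 0 0 0 1"

```text
time_s: 36.95
position: [0.5317, 0.2385, 0.2459]
orientation: [-179.7, 0.3, 40.0]
wrist_force: [0.9, 0.6, -3.8]
grip_width: 0.26
finger_force: 49.5
```

>>> servo_tool --pt "0.25 -0.63 0.46 0 0 0 1" --pt "0.25 -0.64 0.47 0 0 0 1" --pt "0.25 -0.63 0.47 0 0 0 1" --pt "0.25 -0.64 0.47 0 0 0 1" --pt "0.25 -0.63 0.46 0 0 0 1"

```text
time_s: 37.45
position: [0.4986, 0.3353, 0.1758]
orientation: [-179.7, 0.3, 40.0]
wrist_force: [0.1, 0.5, -4.0]
grip_width: 0.261
finger_force: 49.5
```

>>> servo_tool --pt "0.25 -0.64 0.47 0 0 0 1" --pt "0 0 0 0 0 0 1" --pt "0 0 0 0 0 0 1"

```text
time_s: 37.75
position: [0.4922, 0.3542, 0.1623]
orientation: [-179.7, 0.3, 40.1]
wrist_force: [-0.7, 0.0, -1.3]
grip_width: 0.259
finger_force: 49.5
```

Run:
```python
from h import *
s=sensors.get_state();p0,R0=pose(s);print(s['time_s'],p0,s['orientation'],s['wrist_force'])
P={n:eyes.snapshot(n) for n in('scene','top')}
for n,p in P.items():
    for t in('cap','tray'): print(n,t,[(d['pixel'],round(d['conf'],2),onz(p,d['pixel'],0)[:2].round(3)) for d in eyes.landmark_of(t,p)[:3]])
    print(proj(p,p0-[0,0,.066])[0])
```

```text
37.75 [0.49215727 0.35421189 0.162338  ] [-179.71411498    0.34478707   40.0704073 ] [-0.73041974  0.04547284 -1.31737496]
scene cap [([212.1, 159.9], 0.62, array([ 0.427, -0.332]))]
scene tray [([209.4, 393.5], 0.67, array([0.501, 0.353])), ([198.0, 224.3], 0.34, array([ 0.396, -0.139]))]
[185.05470173 399.74884501]
top cap [([269.6, 324.7], 0.68, array([ 0.267, -0.222])), ([187.4, 108.7], 0.55, array([0.508, 0.385])), ([115.5, 211.6], 0.35, array([0.72 , 0.094]))]
top tray [([227.9, 188.3], 0.58, array([0.389, 0.158])), ([173.0, 376.4], 0.56, array([ 0.541, -0.385])), ([191.5, 119.0], 0.55, array([0.496, 0.355]))]
[186.50982931 108.47476584]
```

>>> servo_tool --pt "0 0 0.6 0 0 0 1" --pt "0 0 0.7 0 0 0 1" --pt "0 0 0.6 0 0 0 1" --pt "0 0 0.4 0 0 0 1" --pt "0 0 0.2 0 0 0 1"

```text
time_s: 38.55
position: [0.4923, 0.3541, 0.0876]
orientation: [-179.7, 0.3, 40.0]
wrist_force: [0.3, -0.5, -2.9]
grip_width: 0.259
finger_force: 49.5
```

>>> servo_tool --pt "0 0 0.1 0 0 0 1" --pt "0 0 0.1 0 0 0 1" --pt "0 0 0.1 0 0 0 1" --pt "0 0 0 0 0 0 1"

```text
time_s: 38.95
position: [0.4927, 0.3547, 0.0799]
orientation: [-179.7, 0.2, 40.0]
wrist_force: [-0.3, 0.5, -3.4]
grip_width: 0.264
finger_force: 49.5
```

>>> servo_tool --pt "0 0 0.1 0 0 0 1" --pt "0 0 0 0 0 0 1"

```text
time_s: 39.15
position: [0.4925, 0.3546, 0.0765]
orientation: [-179.7, 0.2, 40.0]
wrist_force: [-0.4, -0.7, -3.2]
grip_width: 0.267
finger_force: 49.5
```

>>> servo_tool --pt "0 0 0.1 0 0 0 1" --pt "0 0 0 0 0 0 1"

```text
time_s: 39.35
position: [0.4923, 0.3545, 0.0733]
orientation: [-179.7, 0.2, 40.0]
wrist_force: [-0.5, -0.8, -3.3]
grip_width: 0.257
finger_force: 49.5
```

>>> servo_tool --pt "0 0 0.06 0 0 0 1" --pt "0 0 0 0 0 0 1"

```text
time_s: 39.55
position: [0.4924, 0.3545, 0.0716]
orientation: [-179.7, 0.2, 40.0]
wrist_force: [-0.2, 0.1, -3.5]
grip_width: 0.264
finger_force: 49.5
```

>>> servo_tool --pt "0 0 0.04 0 0 0 1" --pt "0 0 0 0 0 0 1"

```text
time_s: 39.75
position: [0.4925, 0.3546, 0.0705]
orientation: [-179.7, 0.2, 40.0]
wrist_force: [-0.1, 0.0, -3.2]
grip_width: 0.261
finger_force: 49.5
```

>>> servo_tool --pt "0 0 0.04 0 0 0 1" --pt "0 0 0 0 0 0 1"

```text
time_s: 39.95
position: [0.4926, 0.3548, 0.0702]
orientation: [-179.7, 0.2, 40.0]
wrist_force: [-2.7, -1.5, 4.3]
grip_width: 0.262
finger_force: 50.3
```

>>> servo_tool --pt "0 0 0.03 0 0 0 1" --pt "0 0 0 0 0 0 1"

```text
time_s: 40.15
position: [0.4926, 0.3548, 0.0702]
orientation: [-179.7, 0.2, 40.0]
wrist_force: [-5.3, -3.5, 10.1]
grip_width: 0.261
finger_force: 51.0
```

>>> servo_tool --pt "0 0 0.03 0 0 0 1" --pt "0 0 0 0 0 0 1"

```text
time_s: 40.35
position: [0.4927, 0.3548, 0.0702]
orientation: [-179.7, 0.2, 40.0]
wrist_force: [-6.9, -4.5, 15.4]
grip_width: 0.261
finger_force: 51.6
```

The cap is on the tray floor. Releasing it and withdrawing straight up.

>>> servo_tool --pt "0 0 -0.06 0 0 0 1" --pt "0 0 0 0 0 0 1" --pt "0 0 0 0 0 0 -1" --pt "0 0 0 0 0 0 -1" --pt "0 0 0 0 0 0 -1"

```text
time_s: 40.85
position: [0.4926, 0.3547, 0.0693]
orientation: [-179.7, 0.2, 40.0]
wrist_force: [-0.2, -0.2, -0.5]
grip_width: 0.763
finger_force: 0.0
```

>>> servo_tool --pt "0 0 0 0 0 0 -1" --pt "0 0 0 0 0 0 -1" --pt "0 0 -0.3 0 0 0 -1" --pt "0 0 -0.6 0 0 0 -1" --pt "0 0 -1 0 0 0 -1"

```text
time_s: 41.35
position: [0.4915, 0.3538, 0.1255]
orientation: [-179.7, 0.4, 40.0]
wrist_force: [-0.0, -0.0, -0.6]
grip_width: 1.001
finger_force: 0.0
```

>>> servo_tool --pt "0 0 -1 0 0 0 -1" --pt "0 0 -1 0 0 0 -1" --pt "0 0 -1 0 0 0 -1" --pt "0 0 -0.5 0 0 0 -1" --pt "0 0 0 0 0 0 -1"

```text
time_s: 41.85
position: [0.4949, 0.3552, 0.2349]
orientation: [-179.8, -0.1, 40.0]
wrist_force: [-0.4, 0.4, 0.6]
grip_width: 0.997
finger_force: 0.0
```

Run:
```python
from h import *
s=sensors.get_state();print(s['time_s'],s['position'],s['wrist_force'],s['grip_width'])
P=eyes.snapshot('scene');cv2.imwrite('pics/end.png',cv2.resize(P['color'][:,:,::-1],(768,576)))
```

```text
41.85 [0.49488957 0.35517821 0.23488504] [-0.40720119  0.40620236  0.63549305] 0.9971162931507089
```

View pics/end.png

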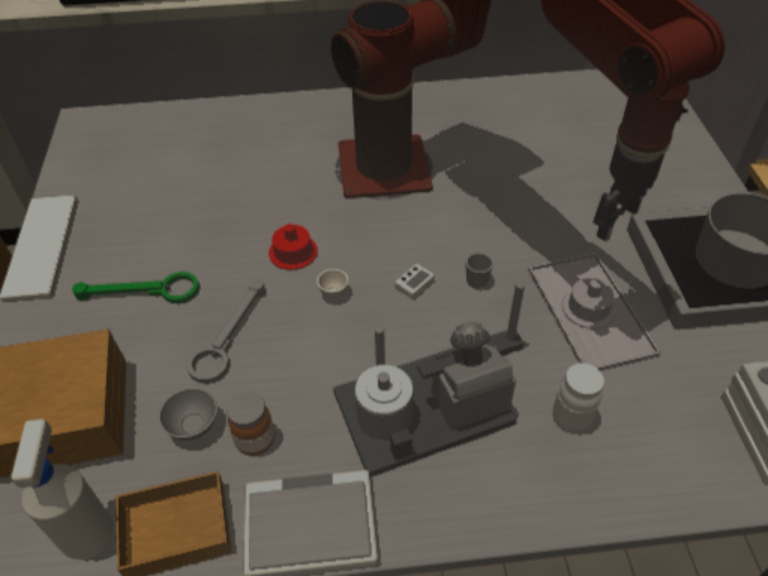

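The cap stands upright in the tray (592,298), the spanner lies flat at (225,330), the plunger is bare, and the bystanders have not moved. Handing in.

```bash
python3 -c "
from bench import ticket; print(ticket.hand_in())"
```

```text
the job is handed in; nothing more can be done
None
```

I've handed the job in: the nut was turned to its stop with the spanner, drawing the keeper right back; the spanner lies flat on the bare counter, and the cap stands upright in the tray. It took about 42 s of the 72 s allowed, and the hand-in returned no verdict.

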